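# Press a honey jar lid in the ratchet clamp, release it and tray the jar

## Task

Press the lid of the honey jar leaning in the sloping scissor clamp: squeeze the two blue handles fully shut so that the ratchet catches on its last tooth, then take the gripper off and let the clamp hold the lid by itself for a good two seconds. Then push the orange tab of the right handle sideways (towards the slope, square to the plane in which the handles swing) to free the ratchet so that the handles spring fully open. Finally set the jar down softly, standing upright, in the free half of the white tray, leaving the other jars and the spoon as they are.

Things in the scene. Friction and masses are not known exactly. Their poses are not given: they have to be found in the camera images.
- pivot (a point): Pivot of the screwed-down scissor clamp, 145 mm above the table. Axes of its sloping head: x uphill from handles to jaws, y left as seen from the handles, z square to the slope, leaning 25 degrees from vertical towards the handle side. Handles and jaws swing in the plane z = 0 of this frame. The handles reach 163 mm from the pivot in -x, sloping down, with free air around them.
- grip_left (a point): Centre of the blue grip of the left handle (+y side), 115 mm from the pivot. The grip is 40 mm long along the handle, 10 mm thick, 18 mm high square to the slope (9 mm to each side of the plane). A spring opens it. Its z axis is the pivot's; x and y turn with the handle.
- grip_right (a point): Centre of the blue grip of the right handle (-y side), same sizes, 115 mm from the pivot. Over their outsides the grips measure 68 mm when open, 34 mm on the last tooth; centres 58 mm apart open, 37 mm on the first tooth, 24 mm on the last, 21 mm at the stop. Squeezing takes 3 N at first, 8 N over the teeth; squeeze until they stop, then let go.
- tab (a point): Centre of the top face of the orange thumb tab ending the right handle, 150 mm from the pivot: 28 mm along the handle, 30 mm across, 8 mm thick, free air below, top level with the blue grip's. The handle is springy: pushing the tab 11 to 15 mm along the pivot's -z (3 N at first, 8 N at the stop at 16 mm) frees the ratchet; the handles spring open, the right one perhaps only when let go.
- handle_l (a joint): Left handle: 0 = fully open, 0.15 rad = held on the last tooth, 0.165 = stop. Grows as it closes.
- handle_r (a joint): Right handle: the same.
- shank (a joint): Sideways bend of the right handle: 0 = free, 0.08 rad and more = ratchet freed, 0.13 = stop.
- jaw_mid (a point): Point half-way between the jaws, 85 mm from the pivot in its +x, where the middle of the lid sits; axes as the pivot's. The open jaws leave about 10 mm on each side (y) of the lid; jaws and lid are at the same height. Uphill and downhill (x) of the lid there is 40 mm of room for a finger 20 mm wide or narrower.
- jar_mid (a point): Centre of the honey jar in the clamp: amber glass, white lid, 72 mm tall, body 58 mm across, lid 60 mm across and 16 mm high, about 0.2 kg. z is its own axis, pointing to the lid. It stands on the sloping board (tilted 25 degrees with the head), base 64 mm below the plane of the jaws, held from sliding down by a 12 mm lip, with an 8 mm lip on each side. The middle of its lid is 28 mm above this point along z.
- jar_lid (a point): Middle of that jar's lid, 64 mm above its base along its own z.
- clamp: The clamp's grey base plate on the table: origin under the pivot, z up, x as seen from above along the slope.
- jar: The honey jar in the clamp; origin at the centre of its underside, z up its axis.
- tray: White open tray, 140 x 220 mm (x, y) outside, walls 5 mm thick and 22 mm high, floor 5 mm thick; origin under its centre. A finished jar stands in its +y half.
- tray_free (a point): Middle of the tray's free half, on the floor: 50 mm from the tray's centre along its -y, 5 mm up.
- done_mid (a point): Centre of the finished jar in the tray, same make as the other.
- tall_mid (a point): Centre of a tall jar with brass lid, 72 mm across and 105 mm tall, standing on the table.
- spoon_grip (a point): Grip of a 160 mm spoon lying on the table; it lies along its x.
- ratchet (a point): Middle of the ratchet rack, a curved steel strip on the left handle that crosses over the right one 77 to 93 mm from the pivot, 6 to 15 mm above the plane of the handles (it can lift 8 mm). With the handles shut it juts 19 mm out past the right handle. Two teeth on its underside catch a pawl on the right handle.
Things that resemble listed ones, but are neither listed nor needed, are in the scene too. Leave any turquoise look-alike of the jar alone.

How it is judged:
By the outcome, as a careful person would: the job done as asked, in the order asked, and still so for the second after the job is handed in, with the robot touching nothing.
It also fails if it takes over 67 s, if anything falls off the work surface, if the arm or the gripper's body presses on something with over 40 N, if the wrist force passes 120 N, or if a joint passes its speed limit or range.

## Robot

A 7-joint arm with a two-finger parallel gripper is mounted at the origin on the work surface. World frame = base frame: x ahead of the robot, y to its left, z up, the work surface at z = 0. Lengths are in m, angles in rad, forces in N, time in s.
With the tool pointing down it reaches from about 0.4 to 0.85 m from the base axis. Payload 10.4 kg.
Tool frame: the origin (TCP) lies at the very end of the fingers, on their centre line; the grasp point (between the pads) lies 19 mm behind it; z points along the fingers, y is the direction in which the jaws open and shut (so a half turn about z gives the same grasp; the last joint's range is limited). The gripper opens to 85 mm and grips with 20 to 120 N. Pads are 22 mm wide; open, the fingers measure 114 mm over their backs; the gripper's body (76 mm by 85 mm) begins 54 mm behind the grasp point. The pads swing forward as they close: fully open they stand 13 mm farther back than shut.
Start: joints at [1.322, 0.332, -0.065, 1.46, 0.022, 1.35, -0.088], TCP at [0.14, -0.609, 0.231] pointing down, gripper open.
Joint ranges: [-2.6, 2.6], [-0.5, 2.12], [-1.47, 1.34], [0.16, 2.42], [-1.27, 4.41], [0.06, 2.06], [-2.6, 2.6]. Speed limits (rad/s): [2.22, 2.22, 2.79, 2.79, 3.14, 3.14, 3.14].

## Interface

Orientations are given as a unit quaternion [w, x, y, z].
In Python, from rig import arm gives the robot as it stands.
- The arm moves only by the tool play_rows, never from a script. Its argument "moves" is one flat list of numbers, 7 for each row, row after row: the shift along the tool's x, y, z in cm, then the turn, a rotation vector about the tool's x, y, z in rad, then the opening in per cent of the stroke, from 0 (shut) to 100 (fully open). In form: [x, y, z, rx, ry, rz, gripper, x, y, z, rx, ry, rz, gripper, ...]. A call has 1 to 10 rows; each row is the pose to reach, as a shift and turn from the pose commanded when the call began, along the tool's axes at that moment; what a row does not reach only later rows make up. A row lasts 1/8 s, in which the tool goes at most 62.5 mm and 10.7 degrees, less where a joint would pass 70% of its speed; a pose out of reach is approached as far as the arm can. A call with a gripper value outside its range is refused whole. The fingers move at their own pace and stop on an object; "squeeze" is the grip in N (left out, the last holds). Time passes only in rows, so rows that repeat a pose let the fingers close. It gives the time, the measured TCP pose, the force and the opening at its end, in the units of the state.
- arm.state(): the state, without advancing time (a new reading comes with each control period).
- arm.grab_frame(name): name is "scene" or "top" or "wrist"; returns a dict with "color" (480x640x3 uint8, red, green, blue), "z_map" (480x640 float32, m along the optical axis (not along the pixel's ray), 0 where there is no reading), "fovy" (degrees; the focal length in pixels is half the picture's height over the tangent of half this angle, whatever the lens; pixels are square), "cx", "cy" (the principal point, pixels), "cam_to_world" (4x4, takes a point from camera to world coordinates); the wrist camera has in their place "tool_from_camera" (4x4, takes a point from camera to tool coordinates, whose origin is the TCP and whose axes are the flange's). Camera axes: x right, y up, looking along -z (the intrinsics and any distortion apply to the point x, -y, -z); pixel columns grow to the right and rows downward; lengths in m; the calibration is good to about 2 mm. A picture is of the moment at which its call begins: read the wrist's pose just before it.
- arm.job_done(): hands the job in, once; it reports no verdict.
Trained networks look in a picture, given as the dict that the camera call returned (one of the last four; its "shot" number tells which), for a name from the list of things; names that differ only in an ending like _2 or _b are one class to them, and where a whole thing is asked for, a point or a joint stands for the part that bears it (a point fixed in the world has none). Each returns a list of dicts, best first, with "p" (0 to 1); they miss things now and then, are a little off and sometimes report something else, mostly with a low value. They report only what shows in the picture. A call takes as long as a camera call. They do not tell look-alikes from the thing itself.
- arm.recognise(label, picture): "point" ([x, y, z] in m, in world coordinates, good to about 4 mm: the middle of the surface that is visible of it).
- arm.trace(label, picture): "region" (480x640 bool, what is visible of it).
The state is a dict: "clock": time; "joint_positions": joint angles; "joint_velocities": joint speeds; "joint_torque": joint torques, N m; "eef_pos": TCP position; "tcp_rot": TCP orientation; "contact_force": force on the tool from outside, world axes, zero at the start; "torque": the same for the moment, N m; "grip_width": finger opening in m.
Only numpy, scipy, OpenCV 4.12 (cv2) and the standard library are available. Lean on these libraries where they do the work, as an engineer would, in place of code of your own. Each camera call takes 0.05 s, during which the arm holds its last target.

## Working session

There is one attempt and no reset: what is moved stays moved. The work goes in short steps, Python scripts to look and compute and a tool call to move; the robot and the scene stay as the last step left them, time stands still between calls to the robot, and variables do not carry over. Pictures are saved under pics/ and viewed, and the job is handed in when it is done.

Besides the shell and the picture viewer there is one more tool, called after "Call:" by a JSON object that holds its "op" and its "data", one argument or row to a line. play_rows: Moves the arm, as the interface text tells. Its arguments: {"type":"object","properties":{"moves":{"type":"array","items":{"type":"number"}},"squeeze":{"type":"number"}},"required":["moves"]}

```bash
ls; mkdir -p pics; cat > h.py <<'E'
import numpy as np, cv2
from rig import arm
def save(f,name): cv2.imwrite('pics/'+name,cv2.cvtColor(f['color'],cv2.COLOR_RGB2BGR))
E
python3 - <<'E'
from h import *
s=arm.state(); print(s)
for n in ['scene','top']:
    f=arm.grab_frame(n); save(f,n+'0.png'); print(n,f['fovy'],f['cx'],f['cy'],np.round(f['cam_to_world'],3).tolist(),[k for k in f], f['shot'])
    for l in ['pivot','grip_left','grip_right','tab','jar_mid','jar_lid','tray','tray_free','done_mid','tall_mid','spoon_grip','ratchet','jaw_mid','clamp']:
        try: r=arm.recognise(l,f)
        except Exception as e: r=str(e)
        print(l,[(np.round(d['point'],3).tolist(),round(d['p'],2)) for d in r] if not isinstance(r,str) else r)
E
```

```text
pics
{'clock': 0.0, 'joint_positions': array([ 1.32240429,  0.33289745, -0.06465887,  1.46096756,  0.02162157,
        1.34992981, -0.08850904]), 'joint_velocities': array([ 9.55251362e-04, -1.13505384e-03,  1.14492557e-03, -1.59193100e-03,
        6.32264205e-05,  1.22736503e-03, -1.17842081e-03]), 'joint_torque': array([-8.54606897e-04, -6.25454235e+01,  4.88969078e-02, -3.91609704e+01,
        1.62012287e-02,  1.01040822e-02,  9.28453687e-06]), 'eef_pos': array([ 0.13979708, -0.60875728,  0.23048735]), 'tcp_rot': array([-7.40613294e-04,  9.93634947e-01,  1.12645567e-01, -1.37347258e-04]), 'contact_force': array([ 0.30372485,  0.08802055, -0.27754399]), 'torque': array([ 0.01682928, -0.00016567,  0.01894917]), 'grip_width': 0.08553922967473897}
scene 50.03834201557635 326.3214945318849 251.291273891136 [[0.574, -0.685, 0.45, 0.947], [0.819, 0.47, -0.33, -0.284], [0.014, 0.557, 0.83, 0.924], [0.0, 0.0, 0.0, 1.0]] ['color', 'z_map', 'fovy', 'cx', 'cy', 'cam_to_world', 'shot'] 1
pivot [([0.669, 0.098, 0.145], 0.65)]
grip_left [([0.6, 0.13, 0.156], 0.83), ([0.504, 0.157, 0.101], 0.37)]
[... 1413 characters left out ...]
([0.379, 0.169, 0.055], 0.69), ([0.678, 0.089, 0.187], 0.67), ([0.662, 0.281, 0.052], 0.63)]
jar_lid [([0.506, 0.308, 0.051], 0.94), ([0.654, 0.109, 0.137], 0.75), ([0.682, -0.269, 0.057], 0.71), ([0.677, 0.087, 0.183], 0.67), ([0.373, 0.171, 0.055], 0.66), ([0.6, 0.147, 0.148], 0.63), ([0.666, 0.28, 0.053], 0.62)]
tray [([0.521, -0.211, 0.001], 0.79)]
tray_free [([0.523, -0.21, 0.003], 0.91)]
done_mid [([0.519, -0.136, 0.078], 0.66)]
tall_mid [([0.726, -0.118, 0.105], 0.97)]
spoon_grip [([0.403, -0.015, 0.012], 0.89), ([0.599, 0.146, 0.15], 0.49)]
ratchet [([0.539, 0.179, 0.128], 0.73), ([0.519, -0.14, 0.077], 0.27)]
jaw_mid [([0.652, 0.11, 0.133], 0.79)]
clamp [([0.652, 0.1, 0.105], 0.65)]
```

View pics/scene0.png

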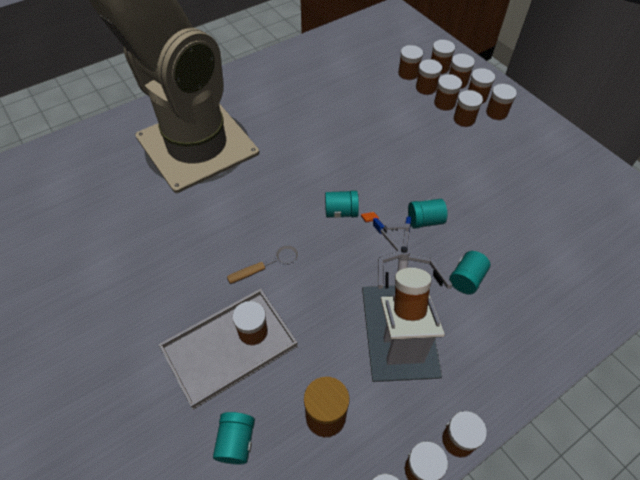

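View pics/top0.png

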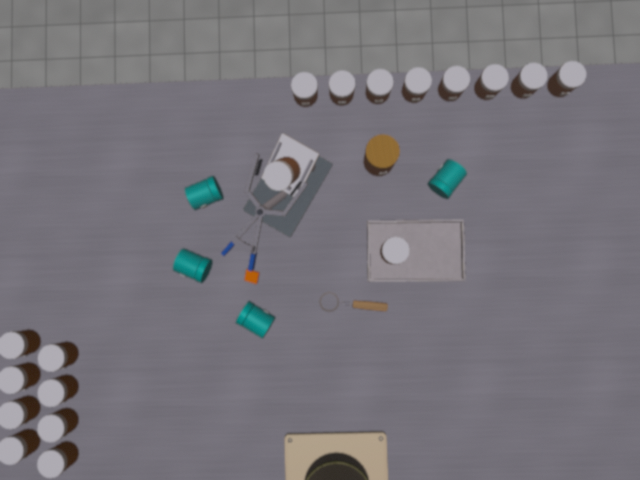

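Scene: the clamp with its jar is at about (405,290) in scene and (280,175) in top. The blue grips are at (228,248) and (252,260) and the orange tab at (252,277) in top. Four turquoise look-alikes lie around, with spare amber jars in rows at the edges. The clamp jar is the one standing on the sloped white board. The two cameras disagree by 10–20 mm, so I'll check the calibration next.

```bash
cat >> h.py <<'E'
def K(f):
    fl=240/np.tan(np.radians(f['fovy']/2)); return fl
def deproj(f,u,v,z=None,T=None):
    u=np.atleast_1d(u).astype(float);v=np.atleast_1d(v).astype(float)
    if z is None: z=f['z_map'][v.astype(int),u.astype(int)]
    fl=K(f); p=np.stack([(u-f['cx'])/fl*z,-(v-f['cy'])/fl*z,-z],-1)
    T=f['cam_to_world'] if T is None else T
    return p@T[:3,:3].T+T[:3,3]
def proj(f,P,T=None):
    T=f['cam_to_world'] if T is None else T
    p=(np.atleast_2d(P)-T[:3,3])@T[:3,:3]; fl=K(f)
    return np.stack([f['cx']+fl*p[:,0]/-p[:,2], f['cy']-fl*p[:,1]/-p[:,2]],-1)
def hsvm(f,lo,hi):
    return cv2.inRange(cv2.cvtColor(f['color'],cv2.COLOR_RGB2HSV),np.array(lo),np.array(hi))>0
E
python3 - <<'E'
from h import *
import pickle
for n in ['scene','top']:
    f=arm.grab_frame(n); pickle.dump(f,open(n+'.pkl','wb'))
    print(n)
    # table plane residual on grid
    vv,uu=np.mgrid[40:480:40,20:640:60]
    P=deproj(f,uu.ravel(),vv.ravel()); 
    m=np.abs(P[:,2])<0.03
    A=np.c_[P[m][:,:2],np.ones(m.sum())]; c=np.linalg.lstsq(A,P[m][:,2],rcond=None)[0]; r=P[m][:,2]-A@c
    print('plane',c,'res',r.std(), np.abs(r).max(), m.sum())
    for name,lo,hi in [('blue',(105,150,60),(125,255,255)),('orange',(3,180,120),(14,255,255)),('turq',(78,120,60),(95,255,255))]:
        k=hsvm(f,lo,hi).astype(np.uint8); nn,lab,st,ce=cv2.connectedComponentsWithStats(k)
        for i in range(1,nn):
            if st[i,4]>15:
                v,u=np.nonzero(lab==i); P=deproj(f,u,v); P=P[f['z_map'][v,u]>0]
                print(name,st[i].tolist(),np.round(ce[i]),np.round(np.median(P,0),4))
    im=cv2.cvtColor(f['color'],cv2.COLOR_RGB2BGR)
    c=(340,180,150,130) if n=='scene' else (200,120,160,180)
    cv2.imwrite(f'pics/{n}_crop.png',cv2.resize(im[c[1]:c[1]+c[3],c[0]:c[0]+c[2]],None,fx=4 if n=='scene' else 3.3,fy=4 if n=='scene' else 3.3,interpolation=cv2.INTER_CUBIC))
E
```

```text
scene
plane [ 0.00010756 -0.00053357  0.00128148] res 0.005418154003318492 0.025461062467058128 93
blue [406, 216, 5, 8, 31] [408. 220.] [0.5345 0.2207 0.1052]
blue [374, 219, 10, 10, 47] [379. 223.] [0.5091 0.1637 0.1076]
orange [362, 213, 16, 8, 83] [369. 216.] [0.4763 0.1657 0.0948]
turq [325, 191, 34, 23, 674] [341. 201.] [0.3867 0.1641 0.0545]
turq [411, 199, 36, 25, 687] [430. 210.] [0.516  0.3078 0.0548]
turq [452, 251, 38, 37, 782] [473. 267.] [0.6733 0.2831 0.0556]
turq [213, 412, 41, 49, 1462] [233. 435.] [ 0.6874 -0.2735  0.0556]
top
plane [-0.00232774  0.00055126  0.00224002] res 0.004658727246346429 0.023528145034400788 96
blue [223, 243, 10, 11, 38] [227. 248.] [0.5335 0.219  0.1068]
blue [249, 255, 6, 14, 51] [251. 261.] [0.5039 0.1675 0.1077]
orange [246, 271, 12, 12, 37] [251. 276.] [0.4718 0.1705 0.0947]
turq [430, 160, 36, 37, 743] [448. 177.] [ 0.6797 -0.269   0.0543]
turq [185, 177, 37, 32, 722] [203. 193.] [0.6631 0.2825 0.055 ]
turq [173, 250, 38, 32, 744] [191. 265.] [0.5023 0.3122 0.0551]
turq [237, 302, 37, 35, 734] [255. 319.] [0.3761 0.1716 0.0552]
```

View pics/scene_crop.png

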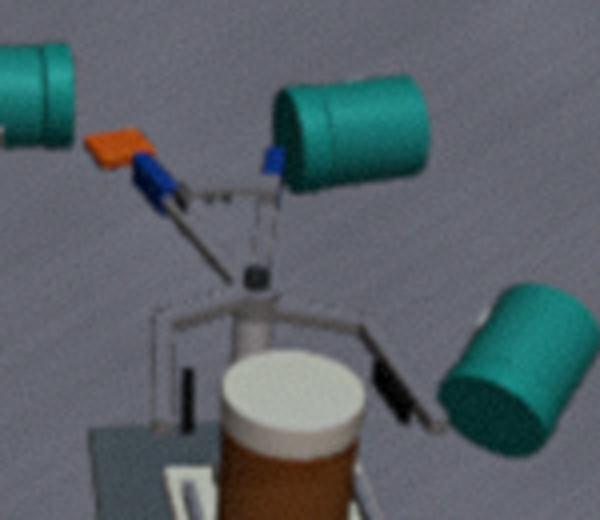

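View pics/top_crop.png

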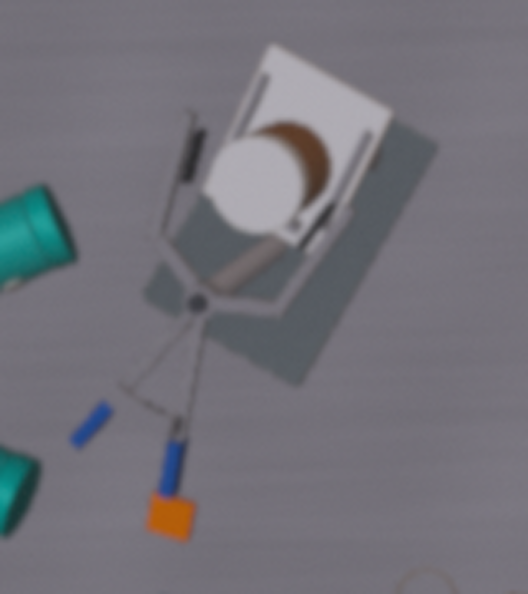

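```bash
cat >> h.py <<'E'
from scipy.spatial.transform import Rotation as R
def tool():
    s=arm.state(); q=s['tcp_rot']; T=np.eye(4); T[:3,:3]=R.from_quat([q[1],q[2],q[3],q[0]]).as_matrix(); T[:3,3]=s['eef_pos']; return T
def row(T0,Tt):
    D=np.linalg.inv(T0)@Tt
    return np.round(np.r_[D[:3,3]*100,R.from_matrix(D[:3,:3]).as_rotvec()],3).tolist()
def pose(p,yaz,zdir=(0,0,-1)):
    "tool y along yaz (vec), z along zdir"
    z=np.array(zdir,float); z/=np.linalg.norm(z); y=np.array(yaz,float); y-=z*(y@z); y/=np.linalg.norm(y)
    T=np.eye(4); T[:3,:3]=np.c_[np.cross(y,z),y,z]; T[:3,3]=p; return T
def azv(d): return np.array([np.cos(np.radians(d)),np.sin(np.radians(d)),0])
def pframe(psi,P):
    c,s=np.cos(np.radians(25)),np.sin(np.radians(25)); e=azv(psi)
    x=c*e+[0,0,s]; z=-s*e+[0,0,c]; y=np.cross(z,x)
    T=np.eye(4); T[:3,:3]=np.c_[x,y,z]; T[:3,3]=P; return T
E
python3 - <<'E'
from h import *
f=arm.grab_frame('wrist'); print(np.round(f['tool_from_camera'],3).tolist(),f['fovy'],f['cx'],f['cy'])
T0=tool()
print(np.round(T0,3))
# via and view pose
F=pframe(-29,[.606,.146,.145])
for az,p in [(-40,(.42,-.32,.38)),(20,(.47,.17,.36))]:
    print(row(T0,pose(p,azv(az))))
gp=F@np.array([-.10,0,.20,1])
print(gp, row(T0,pose(gp[:3],F[:3,1],-F[:3,2])))
E
```

```text
[[-0.001, 0.962, 0.273, 0.07], [1.0, 0.001, -0.0, 0.0], [-0.0, 0.273, -0.962, -0.143], [0.0, 0.0, 0.0, 1.0]] 60.83057892834052 319.59841035967776 239.18142401342286
[[ 0.975  0.224  0.     0.14 ]
 [ 0.224 -0.975 -0.    -0.609]
 [ 0.     0.    -1.     0.231]
 [ 0.     0.     0.     1.   ]]
[33.768, -21.909, -14.866, 0.0, -0.0, -0.647]
[49.61, -68.546, -12.868, 0.0, 0.0, -1.694]
[0.45280648 0.23091655 0.28399973 1.        ] [49.298, -74.869, -5.269, -0.524, -0.201, -2.362]
```

Call:
{"op": "play_rows", "data": {
  "moves": [0,0,-10,0,0,0,100,15,-6,-15,0,0,-0.2,100,34,-22,-15,0,0,-0.65,100,34,-22,-15,0,0,-0.65,100,42,-45,-14,0,0,-1.1,100,49.6,-68.5,-12.9,0,0,-1.7,100,49.6,-68.5,-12.9,0,0,-1.7,100,49.6,-68.5,-12.9,0,0,-1.7,100,49.6,-68.5,-12.9,0,0,-1.7,100,49.6,-68.5,-12.9,0,0,-1.7,100]
}}

```text
clock: 2.9
eef_pos: [0.3819, -0.1279, 0.3543]
tcp_rot: [0.001, 0.574, 0.819, -0.0]
contact_force: [1.2, 0.5, -0.6]
grip_width: 0.0851
```

```bash
python3 - <<'E'
from h import *
T0=tool(); print(np.round(T0,3))
F=pframe(-29,[.606,.146,.145])
gp=F@np.array([-.10,0,.20,1])
print(gp, row(T0,pose(gp[:3],F[:3,1],-F[:3,2])))
print(arm.state()['joint_positions'])
E
```

```text
[[-0.341  0.94   0.001  0.382]
 [ 0.94   0.341 -0.001 -0.128]
 [-0.001  0.    -1.     0.354]
 [ 0.     0.     0.     1.   ]]
[0.45280648 0.23091655 0.28399973 1.        ] [31.314, 18.913, 6.996, -0.156, -0.416, -0.704]
[ 0.88316646 -0.20064707 -0.5594303   1.74741522 -0.10520341  1.56389236
  0.68192317]
```

Call:
{"op": "play_rows", "data": {
  "moves": [8,4,0,0,0,-0.15,100,14,8,2,0,-0.1,-0.3,100,20,12,4,-0.1,-0.25,-0.5,100,31.3,18.9,7,-0.156,-0.416,-0.704,100,31.3,18.9,7,-0.156,-0.416,-0.704,100,31.3,18.9,7,-0.156,-0.416,-0.704,100,31.3,18.9,7,-0.156,-0.416,-0.704,100,31.3,18.9,7,-0.156,-0.416,-0.704,100,31.3,18.9,7,-0.156,-0.416,-0.704,100]
}}

```text
clock: 4.03
eef_pos: [0.4549, 0.227, 0.284]
tcp_rot: [0.209, 0.248, 0.944, -0.055]
contact_force: [0.3, 0.4, 0.8]
grip_width: 0.0855
```

```bash
cat >> h.py <<'E'
def wrist(name=None):
    T=tool(); f=arm.grab_frame('wrist'); f['cam_to_world']=T@f['tool_from_camera']; f['T']=T
    if name: save(f,name)
    return f
E
python3 - <<'E'
from h import *
import pickle
f=wrist('w1.png'); print(np.round(f['T'],3)); print(arm.state()['joint_positions'],arm.state()['clock'])
pickle.dump(f,open('w1.pkl','wb'))
for name,lo,hi in [('blue',(105,150,40),(125,255,255)),('orange',(3,180,100),(14,255,255))]:
        k=hsvm(f,lo,hi).astype(np.uint8); nn,lab,st,ce=cv2.connectedComponentsWithStats(k)
        for i in range(1,nn):
            if st[i,4]>60:
                v,u=np.nonzero(lab==i); P=deproj(f,u,v); P=P[f['z_map'][v,u]>0]
                print(name,st[i].tolist(),np.round(ce[i]),np.round(np.median(P,0),4))
E
```

```text
[[-0.789  0.492  0.367  0.455]
 [ 0.446  0.871 -0.208  0.227]
 [-0.422 -0.    -0.907  0.284]
 [ 0.     0.     0.     1.   ]]
[ 0.82761285 -0.26565887 -1.42750387  1.82722083  0.14088634  1.16630186
  0.39271789] 4.075
blue [276, 174, 22, 46, 539] [287. 196.] [0.5038 0.1683 0.1053]
blue [346, 174, 24, 48, 594] [357. 197.] [0.5338 0.2181 0.1043]
```

View pics/w1.png

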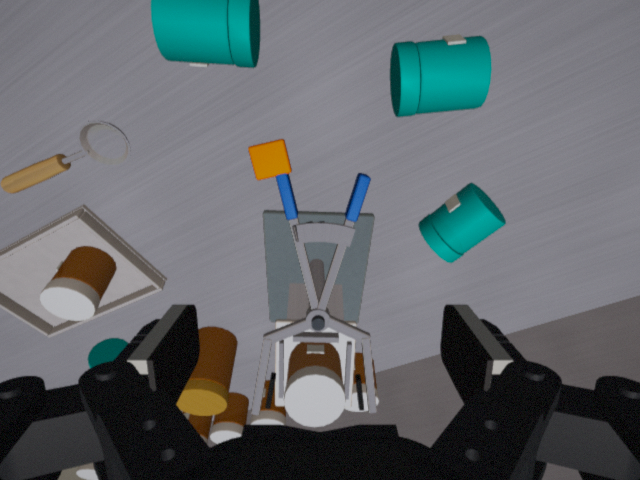

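```bash
python3 - <<'E'
from h import *
import pickle
from scipy.optimize import least_squares
f=pickle.load(open('w1.pkl','rb'))
k=hsvm(f,(8,180,100),(22,255,255)).astype(np.uint8); nn,lab,st,ce=cv2.connectedComponentsWithStats(k)
for i in range(1,nn):
  if st[i,4]>100:
    v,u=np.nonzero(lab==i); P=deproj(f,u,v); print(st[i],ce[i].round(1),np.median(P,0).round(4))
print('pivot px',deproj(f,[318],[320]))
obs=[]
def comp(f,lo,hi,box):
    k=hsvm(f,lo,hi); m=np.zeros_like(k); m[box[1]:box[3],box[0]:box[2]]=1; k&=m; v,u=np.nonzero(k); return u,v
fs={'w':f,'t':pickle.load(open('top.pkl','rb')),'s':pickle.load(open('scene.pkl','rb'))}
B=((105,150,40),(125,255,255))
pts=[]
for key,bl,br in [('w',(330,160,380,230),(270,165,305,225)),('t',(220,240,236,258),(246,252,258,272)),('s',(400,210,415,228),(370,215,388,232))]:
    for nm,b in (('L',bl),('R',br)):
        u,v=comp(fs[key],*B,b); P=deproj(fs[key],u,v); z=fs[key]['z_map'][v,u]; P=P[z>0]
        pts.append((nm,P)); print(key,nm,len(P),np.median(P,0).round(4), P.std(0).round(4))
# fit: points should lie on box surface of grip
al=np.arcsin(29/115)
def res(p):
    F=pframe(p[0],[p[1],p[2],.145+p[3]]); r=[]
    for nm,P in pts:
        Q=(P-F[:3,3])@F[:3,:3]
        s=1 if nm=='L' else -1
        d=np.array([-np.cos(al),s*np.sin(al),0]); n=np.array([np.sin(al)*s,np.cos(al),0])
        lx=Q@d-.115; ly=Q@n; lz=Q[:,2]
        q=np.abs(np.c_[lx,ly,lz])-[.02,.005,.009]
        sd=np.linalg.norm(np.maximum(q,0),axis=1)+np.minimum(q.max(1),0)
        w=1/np.sqrt(len(P)); r+=list(sd*w*1000)
    return np.array(r+[p[3]*1000/2])
o=least_squares(res,[-29,.606,.146,0],loss='soft_l1'); print(o.x,o.cost)
F=pframe(o.x[0],[o.x[1],o.x[2],.145+o.x[3]])
print('jaw_mid',(F@[.085,0,0,1])[:3],'tab',(F@[-.1448,-.0378,.009,1])[:3])
# residual per group
for nm,P in pts:
    Q=(P-F[:3,3])@F[:3,:3]; print(nm,np.median(Q,0).round(4))
for n,ff in fs.items(): print(n,proj(ff,[F[:3,3],(F@[.085,0,.008,1])[:3],(F@[-.1448,-.0378,.009,1])[:3]]).round(1).tolist())
pickle.dump(F,open('F.pkl','wb'))
E
```

```text
[ 249  140   42   40 1218] [269.5 159. ] [0.473  0.1704 0.093 ]
[ 176  378   51   38 1141] [201.4 398.2] [ 0.7265 -0.111   0.1052]
pivot px [[0.60075897 0.14278526 0.15664968]]
w L 592 [0.5338 0.2181 0.1043] [0.0071 0.0078 0.0052]
w R 537 [0.5038 0.1683 0.1053] [0.0095 0.0037 0.0046]
t L 38 [0.5335 0.219  0.1068] [0.0057 0.0067 0.0042]
t R 50 [0.5039 0.1675 0.1077] [0.0084 0.0033 0.0042]
s L 31 [0.5345 0.2207 0.1052] [0.0141 0.0165 0.0227]
s R 69 [0.51   0.1626 0.1062] [0.0094 0.004  0.0056]
[-3.09488018e+01  6.07717453e-01  1.39571842e-01 -4.52400056e-05] 40.33738176495187
jaw_mid [0.67378576 0.09995431 0.18087731] tab [0.47246663 0.17659924 0.09191641]
L [-0.1114  0.0294  0.0075]
R [-0.1109 -0.0288  0.0081]
L [-0.1114  0.0297  0.0093]
R [-0.1102 -0.0296  0.0104]
L [-0.1128  0.0321  0.0082]
R [-0.1038 -0.0308  0.0069]
w [[318.8, 315.0], [316.8, 399.8], [275.7, 154.4]]
t [[261.1, 210.1], [276.4, 175.3], [248.8, 276.0]]
s [[403.5, 252.9], [413.9, 275.0], [371.6, 213.5]]
```

```bash
python3 - <<'E'
from h import *
import pickle
F=pickle.load(open('F.pkl','rb')); T0=tool()
for z in (.06,.03):
    p=(F@[-.113,0,z,1])[:3]; print(row(T0,pose(p,F[:3,1],-F[:3,2])))
Fi=np.linalg.inv(F); print('tab in F',Fi@[.473,.1704,.093,1])
E
```

```text
[1.201, 0.241, 14.052, 0.011, -0.001, 0.023]
[1.198, 0.208, 17.052, 0.011, -0.001, 0.023]
tab in F [-0.14103809 -0.04284234  0.0084414   1.        ]
```

Call:
{"op": "play_rows", "data": {
  "moves": [0.6,0.1,5,0.01,0,0.02,100,1.2,0.24,10,0.01,0,0.02,100,1.2,0.24,14,0.01,0,0.02,100,1.2,0.24,14,0.01,0,0.02,100]
}}

```text
clock: 4.58
eef_pos: [0.4623, 0.1789, 0.1778]
tcp_rot: [0.214, 0.256, 0.942, -0.042]
contact_force: [0.6, 0.0, 1.0]
grip_width: 0.0854
```

```bash
python3 - <<'E'
from h import *
import pickle
F=pickle.load(open('F.pkl','rb'))
f=wrist('w2.png'); T0=f['T']; pickle.dump(f,open('w2.pkl','wb'))
print(arm.state()['joint_positions'].round(3))
G=np.linalg.inv(F)@T0; print(G.round(4))
for z in (0.02,0,-.022):
    p=(F@[-.113,0,z,1])[:3]; print(row(T0,pose(p,F[:3,1],-F[:3,2])))
E
```

```text
[ 1.049 -0.5   -1.466  2.043 -0.193  0.879  0.671]
[[-1.     -0.0024  0.0014 -0.1175]
 [-0.0023  0.9994  0.0337 -0.0411]
 [-0.0015  0.0337 -0.9994  0.091 ]
 [ 0.      0.      0.      1.    ]]
[-0.451, 3.863, 7.236, 0.034, 0.001, 0.002]
[-0.448, 3.795, 9.234, 0.034, 0.001, 0.002]
[-0.444, 3.721, 11.433, 0.034, 0.001, 0.002]
```

View pics/w2.png

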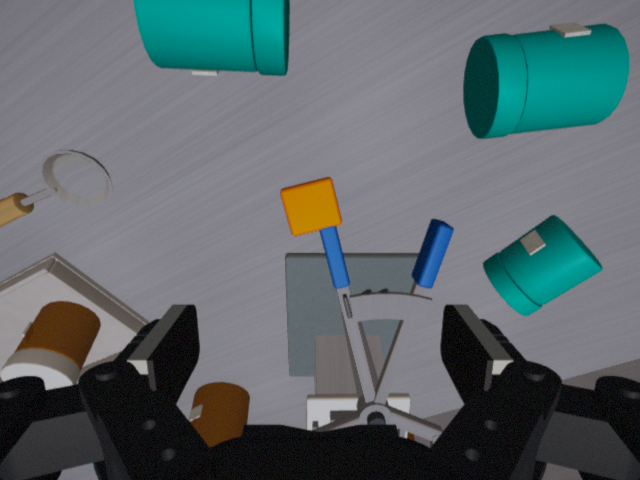

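The arm has run into its joint limits (q2 at -0.5, q3 at -1.47) in this elbow branch, so the pose stopped short. I'll fit the kinematics from recorded samples so I can choose a better branch.

```bash
cat > samples.py <<'E'
import numpy as np
S=[([ 1.32240429,  0.33289745, -0.06465887,  1.46096756,  0.02162157,1.34992981, -0.08850904],[0.13979708, -0.60875728,  0.23048735],[-7.40613294e-04,  9.93634947e-01,  1.12645567e-01, -1.37347258e-04])]
E
python3 - <<'E'
from h import *
import itertools,pickle
from samples import S
def RQ(q): return R.from_quat([q[1],q[2],q[3],q[0]]).as_matrix()
dat=[(np.array(S[0][0]),RQ(S[0][2]),np.array(S[0][1]))]
q2=np.array([0.88316646,-0.20064707,-0.5594303,1.74741522,-0.10520341,1.56389236,0.68192317])
dat.append((q2,RQ([0.001, 0.574, 0.819, 0.0])/1,np.array([0.3819,-0.1279,0.3543])))
f1=pickle.load(open('w1.pkl','rb')); f2=pickle.load(open('w2.pkl','rb'))
dat.append((np.array([0.82761285,-0.26565887,-1.42750387,1.82722083,0.14088634,1.16630186,0.39271789]),f1['T'][:3,:3],f1['T'][:3,3]))
s=arm.state(); dat.append((s['joint_positions'],RQ(s['tcp_rot']),s['eef_pos']))
pickle.dump(dat,open('dat.pkl','wb'))
ax='zyzyzyz'
best=[]
for sg in itertools.product([1,-1],repeat=7):
    Rs=[]
    for q,Rm,p in dat:
        M=np.eye(3)
        for a,s_,qi in zip(ax,sg,q): M=M@R.from_euler(a,s_*qi).as_matrix()
        Rs.append(M)
    # Rm = A M C, assume A=I ; C from mean
    C=sum(M.T@Rm for M,(q,Rm,p) in zip(Rs,dat)); U,_,V=np.linalg.svd(C); C=U@np.diag([1,1,np.linalg.det(U@V)])@V
    e=sum(np.linalg.norm(M@C-Rm) for M,(q,Rm,p) in zip(Rs,dat)); best.append((e,sg,C.round(3).tolist()))
best.sort(key=lambda b:b[0]); 
for b in best[:6]: print(b)
E
```

```text
(np.float64(0.0021941367869133545), (-1, 1, -1, 1, -1, 1, -1), [[-0.0, -1.0, -0.0], [1.0, -0.0, -0.0], [0.0, -0.0, 1.0]])
(np.float64(1.2946356596437814), (-1, 1, -1, 1, 1, 1, -1), [[-0.031, -0.998, -0.056], [0.999, -0.032, 0.028], [-0.03, -0.055, 0.998]])
(np.float64(1.8902443600235763), (-1, 1, -1, -1, 1, 1, 1), [[0.066, 0.946, -0.317], [0.972, 0.012, 0.236], [0.227, -0.323, -0.919]])
(np.float64(1.9916974654326531), (-1, 1, -1, -1, 1, -1, -1), [[-0.041, -0.965, -0.259], [0.999, -0.032, -0.039], [0.029, -0.26, 0.965]])
(np.float64(2.144689686316643), (-1, -1, -1, -1, 1, 1, 1), [[-0.228, 0.826, -0.516], [0.969, 0.139, -0.205], [-0.098, -0.546, -0.832]])
(np.float64(2.178287812744105), (-1, 1, -1, -1, -1, -1, -1), [[0.001, -0.951, -0.311], [1.0, -0.001, 0.007], [-0.007, -0.311, 0.95]])
```

```bash
python3 - <<'E'
from h import *
import pickle,itertools
dat=pickle.load(open('dat.pkl','rb'))
sg=(-1,1,-1,1,-1,1,-1); ax='zyzyzyz'
rows={};b=[]
names=[]
A=[]
for q,Rm,p in dat:
    M=[np.eye(3)]
    for a,s_,qi in zip(ax,sg,q): M.append(M[-1]@R.from_euler(a,s_*qi).as_matrix())
    cols={'d1':M[0][:,2],'a1x':M[1][:,0],'a1y':M[1][:,1],'d3':M[2][:,2],'a2x':M[2][:,0],'a2y':M[2][:,1],'a3x':M[3][:,0],'a3y':M[3][:,1],'d5':M[4][:,2],'a4x':M[4][:,0],'a4y':M[4][:,1],'a5x':M[5][:,0],'a5y':M[5][:,1],'d7':M[6][:,2],'a6x':M[6][:,0],'a6y':M[6][:,1]}
    A.append(cols); b.append(p)
b=np.concatenate(b)
def fit(keys):
    X=np.concatenate([np.stack([c[k] for k in keys],1) for c in A]); s,*_=np.linalg.lstsq(X,b,rcond=None); return s,np.abs(X@s-b).max()
base=['d1','d3','d5','d7']; print(base,fit(base))
ex=[k for k in A[0] if k not in base]
out=[]
for n in (1,2,3):
    for c in itertools.combinations(ex,n): s,e=fit(base+list(c)); out.append((e,c,s.round(4)))
out.sort(key=lambda o:o[0]); 
for o in out[:12]: print(o)
E
```

```text
['d1', 'd3', 'd5', 'd7'] (array([0.30815112, 0.42110426, 0.47392791, 0.36657131]), np.float64(0.037256456763362325))
(np.float64(1.7820618925412646e-05), ('a2y', 'a3y', 'a5y'), array([ 2.584e-01,  4.486e-01,  4.900e-01,  3.433e-01, -2.190e-02,
       -2.360e-02, -2.000e-04]))
(np.float64(1.7820618925468157e-05), ('a2y', 'a4y', 'a6y'), array([ 2.584e-01,  4.486e-01,  4.900e-01,  3.433e-01, -2.190e-02,
       -2.360e-02, -2.000e-04]))
(np.float64(1.782061892563469e-05), ('a2y', 'a3y', 'a6y'), array([ 2.584e-01,  4.486e-01,  4.900e-01,  3.433e-01, -2.190e-02,
       -2.360e-02, -2.000e-04]))
(np.float64(1.78206189256902e-05), ('a1y', 'a3y', 'a5y'), array([ 2.584e-01,  4.486e-01,  4.900e-01,  3.433e-01, -2.190e-02,
       -2.360e-02, -2.000e-04]))
(np.float64(1.7820618925745713e-05), ('a2y', 'a4y', 'a5y'), array([ 2.584e-01,  4.486e-01,  4.900e-01,  3.433e-01, -2.190e-02,
       -2.360e-02, -2.000e-04]))
(np.float64(1.7820618925912246e-05), ('a1y', 'a3y', 'a6y'), array([ 2.584e-01,  4.486e-01,  4.900e-01,  3.433e-01, -2.190e-02,
       -2.360e-02, -2.000e-04]))
(np.float64(1.7820618925967757e-05), ('a1y', 'a4y', 'a5y'), array([ 2.584e-01,  4.486e-01,  4.900e-01,  3.433e-01, -2.190e-02,
       -2.360e-02, -2.000e-04]))
(np.float64(1.7820618926245313e-05), ('a1y', 'a4y', 'a6y'), array([ 2.584e-01,  4.486e-01,  4.900e-01,  3.433e-01, -2.190e-02,
       -2.360e-02, -2.000e-04]))
(np.float64(2.6019282706235547e-05), ('a1y', 'a2x', 'a4y'), array([ 0.2585,  0.4485,  0.4901,  0.3434, -0.0219, -0.    , -0.0238]))
(np.float64(2.601928270634657e-05), ('a1y', 'a2x', 'a3y'), array([ 0.2585,  0.4485,  0.4901,  0.3434, -0.0219, -0.    , -0.0238]))
(np.float64(2.6019282706513103e-05), ('a2x', 'a2y', 'a4y'), array([ 0.2585,  0.4485,  0.4901,  0.3434, -0.    , -0.0219, -0.0238]))
(np.float64(2.6019282706679636e-05), ('a2x', 'a2y', 'a3y'), array([ 0.2585,  0.4485,  0.4901,  0.3434, -0.    , -0.0219, -0.0238]))
```

```bash
cat > kin.py <<'E'
from h import *
import pickle
LO=np.array([-2.6,-.5,-1.47,.16,-1.27,.06,-2.6]); HI=np.array([2.6,2.12,1.34,2.42,4.41,2.06,2.6])
VM=np.array([2.22,2.22,2.79,2.79,3.14,3.14,3.14])
C=np.array([[0,-1,0],[1,0,0],[0,0,1.]])
def rz(t): c,s=np.cos(t),np.sin(t); return np.array([[c,-s,0],[s,c,0],[0,0,1.]])
def ry(t): c,s=np.cos(t),np.sin(t); return np.array([[c,0,s],[0,1,0],[-s,0,c]])
def fk(q):
    M=rz(-q[0]); p=np.array([0,0,.2584])+M[:,1]*-.0219
    M=M@ry(q[1]); p=p+M[:,2]*.4486
    M=M@rz(-q[2]); p=p+M[:,1]*-.0237
    M=M@ry(q[3]); p=p+M[:,2]*.4900
    M=M@rz(-q[4])@ry(q[5]); p=p+M[:,2]*.3433
    T=np.eye(4); T[:3,:3]=M@rz(-q[6])@C; T[:3,3]=p; return T
def err(q,T):
    F=fk(q); return np.r_[T[:3,3]-F[:3,3], F[:3,:3]@R.from_matrix(F[:3,:3].T@T[:3,:3]).as_rotvec()]
def jac(q):
    J=np.zeros((6,7)); T=fk(q)
    for i in range(7):
        d=np.zeros(7); d[i]=1e-6; J[:,i]=err(q,fk(q+d))/1e-6
    return J
from scipy.optimize import least_squares
def ik(T,q0=None,n=60,seed=0,w=1e-3):
    """multi-start; returns list of solutions sorted by margin"""
    rg=np.random.default_rng(seed); sols=[]
    for k in range(n):
        s=rg.uniform(LO+.05,HI-.05)
        o=least_squares(lambda q:np.r_[err(q,T)*np.r_[[10]*3,[3]*3],w*(q-(LO+HI)/2)],s,bounds=(LO+.02,HI-.02),max_nfev=60)
        if np.linalg.norm(err(o.x,T))<4e-3:
            if not any(np.abs(o.x-x).max()<.1 for x in sols): sols.append(o.x)
    sols.sort(key=lambda q:-np.min(np.minimum(q-LO,HI-q)))
    return sols
E
python3 - <<'E'
from kin import *
F=pickle.load(open('F.pkl','rb'))
for q,Rm,p in pickle.load(open('dat.pkl','rb')): print(np.abs(fk(q)[:3,3]-p).max(),np.abs(fk(q)[:3,:3]-Rm).max())
for sgn in (1,-1):
    for nm,pt in (('sq',[-.113,0,-.022,1]),):
        T=pose((F@pt)[:3],sgn*F[:3,1],-F[:3,2]); 
        for s in ik(T,n=40)[:5]: print(nm,sgn,s.round(2),'margin',np.min(np.minimum(s-LO,HI-s)).round(2))
    T=pose((F@[.085,0,-.022,1])[:3],sgn*F[:3,0],-F[:3,2])
    for s in ik(T,n=30)[:4]: print('jar',sgn,s.round(2),'margin',np.min(np.minimum(s-LO,HI-s)).round(2))
E
```

```text
4.2287118501349585e-05 1.03951166240384e-08
8.163338547018117e-05 0.0009249018828252794
0.0001160449935427299 0.00015182712072903115
7.327276135446481e-05 3.3306690738754696e-16
sq 1 [-0.08  0.29 -0.65  2.    0.77  0.91 -0.15] margin 0.42
sq 1 [-0.2   0.26 -0.52  2.01  0.72  0.89 -0.12] margin 0.41
sq 1 [-0.35  0.24 -0.35  2.01  0.67  0.86 -0.09] margin 0.41
sq 1 [-0.51  0.23 -0.17  2.02  0.62  0.84 -0.06] margin 0.4
sq 1 [-0.65  0.22 -0.03  2.03  0.58  0.82 -0.03] margin 0.39
jar 1 [ 0.16  0.39 -0.66  1.67  0.72  1.01 -1.32] margin 0.75
jar 1 [ 0.06  0.37 -0.52  1.68  0.66  0.98 -1.29] margin 0.74
jar 1 [-0.05  0.35 -0.39  1.69  0.6   0.95 -1.25] margin 0.73
jar 1 [-0.19  0.33 -0.22  1.69  0.53  0.92 -1.21] margin 0.73
sq -1 [-1.71  0.5   1.24  2.07 -0.13  0.68 -2.58] margin 0.02
jar -1 [ 0.16  0.4  -0.66  1.67  0.72  1.01  1.82] margin 0.75
jar -1 [-0.    0.35 -0.45  1.68  0.63  0.96  1.87] margin 0.73
jar -1 [-0.13  0.33 -0.29  1.69  0.56  0.94  1.91] margin 0.69
jar -1 [-0.44  0.31  0.07  1.71  0.41  0.89  2.01] margin 0.59
```

```bash
cat > sim.py <<'E'
from kin import *
def comp(T0,r):
    D=np.eye(4); D[:3,3]=np.array(r[:3])/100; D[:3,:3]=R.from_rotvec(r[3:6]).as_matrix(); return T0@D
def step_to(Tc,Tt,pm=.0625,am=np.radians(10.7)):
    d=Tt[:3,3]-Tc[:3,3]; rv=R.from_matrix(Tc[:3,:3].T@Tt[:3,:3]).as_rotvec()
    s=min(1,pm/(np.linalg.norm(d)+1e-12),am/(np.linalg.norm(rv)+1e-12)) if MODE=='joint' else None
    if s is None: a=min(1,pm/(np.linalg.norm(d)+1e-12)); b=min(1,am/(np.linalg.norm(rv)+1e-12))
    else: a=b=s
    T=np.eye(4); T[:3,3]=Tc[:3,3]+a*d; T[:3,:3]=Tc[:3,:3]@R.from_rotvec(b*rv).as_matrix(); return T
MODE='sep'
def simcall(q,rows,nsub=10,W=None,null=0.0,qrest=None,T0=None):
    T0=fk(q) if T0 is None else T0; Tc=T0.copy(); q=q.copy(); wi=np.ones(7) if W is None else 1/np.array(W)
    for r in rows:
        Tt=step_to(Tc,comp(T0,r))
        q0=q.copy()
        rv=R.from_matrix(Tc[:3,:3].T@Tt[:3,:3]).as_rotvec()
        for k in range(nsub):
            Tk=np.eye(4); u=(k+1)/nsub; Tk[:3,3]=Tc[:3,3]+u*(Tt[:3,3]-Tc[:3,3]); Tk[:3,:3]=Tc[:3,:3]@R.from_rotvec(u*rv).as_matrix()
            for it in range(2):
                J=jac(q); e=err(q,Tk); JW=J*wi; P=wi[:,None]*np.linalg.solve(JW.T@JW+1e-5*np.eye(7),JW.T) if False else wi[:,None]*(JW.T@np.linalg.inv(JW@JW.T+LAM*np.eye(6)))
                dq=P@e
                if null and it==0: dq+= (np.eye(7)-P@J)@(null*(qrest-q))
                q=np.clip(q+dq,LO,HI)
        mx=np.max(np.abs(q-q0)/(VM*.7*.125))
        if mx>1:
            q=q0+(q-q0)/mx
        Tc=fk(q)
    return q
LAM=1e-4
E
cat > t1.py <<'E'
from sim import *
import sim
qs=np.array([ 1.32240429,  0.33289745, -0.06465887,  1.46096756,  0.02162157,1.34992981, -0.08850904])
c1=[0,0,-10,0,0,0,100,15,-6,-15,0,0,-0.2,100,34,-22,-15,0,0,-0.65,100,34,-22,-15,0,0,-0.65,100,42,-45,-14,0,0,-1.1,100]+[49.6,-68.5,-12.9,0,0,-1.7,100]*5
c2=[8,4,0,0,0,-0.15,100,14,8,2,0,-0.1,-0.3,100,20,12,4,-0.1,-0.25,-0.5,100]+[31.3,18.9,7,-0.156,-0.416,-0.704,100]*6
c3=[0.6,0.1,5,0.01,0,0.02,100,1.2,0.24,10,0.01,0,0.02,100,1.2,0.24,14,0.01,0,0.02,100,1.2,0.24,14,0.01,0,0.02,100]
sp=lambda c:np.array(c).reshape(-1,7).tolist()
print('obs  .883,-.2,-.559,1.747,-.105,1.564,.682 | .828,-.266,-1.4275,1.827,.141,1.166,.393 | 1.049 -.5 -1.466 2.043 -.193 .879 .671')
mid=(LO+HI)/2
for mode in ('sep','joint'):
  for null,rest in ((0,None),(.01,qs),(.02,mid),(.05,mid),(.05,qs)):
    sim.MODE=mode
    a=simcall(qs,sp(c1),null=null,qrest=rest); b=simcall(a,sp(c2),null=null,qrest=rest); c=simcall(b,sp(c3),null=null,qrest=rest)
    print(mode,null,fk(a)[:3,3].round(3),a.round(3),b.round(3),c.round(3))
E
python3 t1.py
```

```text
obs  .883,-.2,-.559,1.747,-.105,1.564,.682 | .828,-.266,-1.4275,1.827,.141,1.166,.393 | 1.049 -.5 -1.466 2.043 -.193 .879 .671
sep 0 [ 0.382 -0.13   0.354] [ 0.876 -0.197 -0.55   1.747 -0.104  1.564  0.672] [ 0.852 -0.263 -1.45   1.82   0.142  1.168  0.389] [ 1.24  -0.323 -1.47   1.98   0.033  0.888  0.606]
sep 0.01 [ 0.382 -0.13   0.354] [ 0.86  -0.196 -0.537  1.747 -0.101  1.564  0.668] [ 0.615 -0.09  -1.347  1.821  0.345  1.219  0.213] [ 0.321  0.263 -1.154  1.948  0.756  1.111 -0.138]
sep 0.02 [ 0.382 -0.13   0.354] [ 0.245 -0.198 -0.025  1.772 -0.006  1.569  0.557] [-0.363 -0.055 -0.451  1.85   0.418  1.26   0.123] [-0.298  0.12  -0.462  1.973  0.564  1.011 -0.018]
sep 0.05 [ 0.382 -0.13   0.354] [ 0.043 -0.213  0.143  1.78   0.029  1.573  0.519] [-0.38  -0.056 -0.435  1.85   0.418  1.261  0.122] [-0.265  0.124 -0.497  1.971  0.569  1.014 -0.022]
sep 0.05 [ 0.382 -0.13   0.354] [ 0.827 -0.194 -0.51   1.749 -0.096  1.564  0.662] [ 0.373 -0.057 -1.142  1.825  0.386  1.237  0.171] [ 0.181  0.205 -0.986  1.953  0.687  1.071 -0.095]
joint 0 [ 0.382 -0.13   0.354] [ 0.857 -0.196 -0.53
[... 180 characters left out ...]
6 -0.542  1.747 -0.102  1.564  0.033] [ 0.054  0.46  -0.726  1.34   0.721  1.562 -0.267] [ 0.062  0.549 -0.619  1.482  0.765  1.335 -0.339]
joint 0.02 [ 0.382 -0.13   0.354] [ 0.268 -0.197 -0.044  1.771 -0.01   1.569 -0.076] [-0.176  0.395 -0.387  1.354  0.578  1.494 -0.194] [-0.089  0.504 -0.402  1.492  0.655  1.278 -0.283]
joint 0.05 [ 0.382 -0.13   0.354] [ 0.095 -0.208  0.1    1.778  0.019  1.572 -0.108] [-0.138  0.403 -0.441  1.352  0.599  1.503 -0.205] [-0.057  0.512 -0.447  1.49   0.677  1.289 -0.294]
joint 0.05 [ 0.382 -0.13   0.354] [ 0.874 -0.197 -0.548  1.747 -0.103  1.564  0.034] [-0.022  0.433 -0.61   1.345  0.669  1.536 -0.241] [ 0.008  0.53  -0.539  1.486  0.723  1.313 -0.318]
```

```bash
cat > t2.py <<'E'
from sim import *
import sim
sim.MODE='sep'
F=pickle.load(open('F.pkl','rb'))
q0=arm.state()['joint_positions']
H=pose((F@[-.113,0,.07,1])[:3],F[:3,1],-F[:3,2])
def polar(r,az,z,yaw,tilt=0):
    # tool y radial+yaw ; tilt about lateral
    zd=R.from_euler('z',az,degrees=True).apply([np.sin(tilt),0,-np.cos(tilt)])
    return pose([r*np.cos(np.radians(az)),r*np.sin(np.radians(az)),z],azv(az+yaw),zd)
def runpath(q,wps,nsub=3,maxrows=14):
    n=0; mn=9; Q=[q]
    for T in wps:
        for k in range(maxrows):
            T0=fk(q); q2=simcall(q,[row(T0,T)],nsub=nsub); n+=1; q=q2; Q.append(q)
            e=err(q,T)
            if np.linalg.norm(e[:3])<.003 and np.linalg.norm(e[3:])<.02: break
    return q,n,Q
if __name__=='__main__':
    rg=np.random.default_rng(1); res=[]
    import time; t=time.time()
    while time.time()-t<420:
        k=rg.integers(1,3)
        az=rg.uniform(-85,-10,k); ws=[(rg.uniform(.45,.7),a,rg.uniform(.35,.5),rg.uniform(-60,60),rg.uniform(-.2,.5)) for a in az]
        ws.append((rg.uniform(.55,.75),rg.uniform(-15,25),rg.uniform(.36,.45),rg.uniform(-20,60),rg.uniform(0,.4)))
        try: q,n,Q=runpath(q0,[polar(*w) for w in ws]+[H])
        except Exception as ex: continue
        if np.linalg.norm(err(q,H))>.02: continue
        m=np.min(np.minimum(q-LO,HI-q)/[1,1,1,1,1,1,1]); res.append((m-.01*n,m,n,q,ws))
    res.sort(key=lambda r:-r[0])
    print(len(res))
    for r in res[:6]: print(round(r[1],2),r[2],r[3].round(2),[np.round(w,2).tolist() for w in r[4]])
    pickle.dump(res[:10],open('paths.pkl','wb'))
E
python3 t2.py
```

```text
334
0.41 20 [ 0.25  0.2  -1.06  1.95  0.69  1.09 -0.09] [[0.6, -10.97, 0.44, 58.81, 0.42], [0.75, 23.15, 0.42, 4.42, 0.25]]
0.46 26 [ 0.1   0.16 -0.89  1.96  0.63  1.06 -0.06] [[0.52, -50.0, 0.39, 53.66, 0.47], [0.68, -3.85, 0.42, -2.66, 0.13]]
0.47 28 [ 0.19  0.18 -1.    1.95  0.67  1.08 -0.08] [[0.47, -65.73, 0.39, 31.58, 0.29], [0.58, 0.05, 0.4, 33.2, 0.18]]
0.36 19 [ 0.29  0.21 -1.11  1.95  0.71  1.1  -0.11] [[0.47, -13.01, 0.39, 39.52, 0.38], [0.71, -8.12, 0.43, 39.2, 0.36]]
0.47 30 [ 0.19  0.18 -1.    1.95  0.67  1.08 -0.08] [[0.55, -59.64, 0.35, 17.33, 0.46], [0.51, -14.79, 0.48, 40.91, 0.02], [0.71, -1.99, 0.42, 19.99, 0.08]]
0.46 29 [-0.1   0.12 -0.68  1.96  0.59  1.04 -0.03] [[0.45, -56.83, 0.46, 44.5, 0.5], [0.66, 0.65, 0.41, 15.48, 0.12]]
```

```bash
cat > t3.py <<'E'
from t2 import *
res=pickle.load(open('paths.pkl','rb')); ws=res[5][4]; print(ws)
q=arm.state()['joint_positions']; T0=fk(q)
for T in [polar(*w) for w in ws]+[H]:
    q1,n,Q=runpath(q,[T],nsub=6); print('from here rows',n,'row',row(fk(q),T),'q',q1.round(2),'pmin',min(fk(x)[2,3] for x in Q).round(3), [fk(x)[:3,3].round(2).tolist() for x in Q]); q=q1
q1,n,Q=runpath(q,[pose((F@[-.113,0,-.022,1])[:3],F[:3,1],-F[:3,2])],nsub=6); print(q1.round(2)); q=q1
E
python3 t3.py
```

```text
[(0.4548107379516243, np.float64(-56.82519723249123), 0.4623977991769339, 44.501341789266874, 0.49727584377931006), (0.6552691370808349, 0.6517030459926776, 0.407210457501475, 15.479723892238361, 0.1172558815244384)]
from here rows 14 row [-21.347, -58.445, -23.29, 0.211, -0.153, 1.132] q [ 0.7  -0.48  0.06  1.91  0.15  1.23  0.59] pmin 0.179 [[0.46, 0.18, 0.18], [0.44, 0.13, 0.2], [0.42, 0.08, 0.22], [0.4, 0.03, 0.23], [0.38, -0.02, 0.24], [0.36, -0.07, 0.25], [0.34, -0.12, 0.25], [0.32, -0.17, 0.24], [0.31, -0.21, 0.24], [0.29, -0.24, 0.24], [0.28, -0.28, 0.25], [0.27, -0.3, 0.28], [0.27, -0.33, 0.31], [0.26, -0.35, 0.37], [0.25, -0.37, 0.43]]
from here rows 9 row [43.017, 34.231, -3.002, 0.129, 0.428, -0.402] q [ 0.13  0.31 -0.3   1.15  0.11  1.59  0.14] pmin 0.407 [[0.25, -0.37, 0.43], [0.3, -0.33, 0.42], [0.35, -0.28, 0.42], [0.39, -0.24, 0.42], [0.44, -0.2, 0.42], [0.48, -0.16, 0.41], [0.53, -0.11, 0.41], [0.57, -0.07, 0.41], [0.62, -0.03, 0.41], [0.66, 0.01, 0.41]]
from here rows 6 row [24.431, -12.52, 22.642, -0.068, -0.344, -0.754] q [-0.18  0.11 -0.59  1.97  0.57  1.03 -0.02] pmin 0.161 [[0.66, 0.01, 0.41], [0.63, 0.04, 0.36], [0.6, 0.08, 0.32], [0.57, 0.11, 0.28], [0.54, 0.15, 0.23], [0.51, 0.18, 0.19], [0.49, 0.21, 0.16]]
[-0.18  0.27 -0.53  2.01  0.73  0.89 -0.13]
```

Call:
{"op": "play_rows", "data": {
  "moves": [-21.3,-58.4,-23.3,0.21,-0.15,1.13,100,-21.3,-58.4,-23.3,0.21,-0.15,1.13,100,-21.3,-58.4,-23.3,0.21,-0.15,1.13,100,-21.3,-58.4,-23.3,0.21,-0.15,1.13,100,-21.3,-58.4,-23.3,0.21,-0.15,1.13,100,-21.3,-58.4,-23.3,0.21,-0.15,1.13,100,-21.3,-58.4,-23.3,0.21,-0.15,1.13,100,-21.3,-58.4,-23.3,0.21,-0.15,1.13,100,-21.3,-58.4,-23.3,0.21,-0.15,1.13,100,-21.3,-58.4,-23.3,0.21,-0.15,1.13,100]
}}

```text
clock: 5.88
eef_pos: [0.3282, -0.2636, 0.4008]
tcp_rot: [0.241, 0.734, 0.634, -0.033]
contact_force: [1.3, -0.7, 0.6]
grip_width: 0.0855
```

```bash
cat > t4.py <<'E'
from t2 import *
ws=pickle.load(open('paths.pkl','rb'))[5][4]
import sys
i0=int(sys.argv[1])
q=arm.state()['joint_positions']; T0=fk(q); print(q.round(3),T0[:3,3].round(3))
for T in ([polar(*w) for w in ws]+[H])[i0:]:
    q1,n,Q=runpath(q,[T],nsub=6); print('rows',n,'rel',row(T0,T),'q',q1.round(2),'pmin',min(fk(x)[2,3] for x in Q).round(3)); q=q1
E
python3 t4.py 0; echo; python3 t4.py 1
```

```text
[ 0.593 -0.499 -0.162  1.963  0.185  1.256  0.267] [ 0.328 -0.264  0.401]
rows 3 rel [-14.43, -4.649, -2.859, -0.005, -0.005, 0.004] q [ 0.62 -0.46  0.13  1.81  0.18  1.31  0.59] pmin 0.401
rows 9 rel [30.94, 28.963, -2.857, 0.125, 0.423, -0.399] q [ 0.07  0.29 -0.22  1.16  0.08  1.58  0.16] pmin 0.407
rows 6 rel [54.821, 4.442, 6.873, -0.179, 0.127, -1.127] q [-0.26  0.11 -0.51  1.97  0.56  1.03 -0.02] pmin 0.161

[ 0.593 -0.499 -0.162  1.963  0.185  1.256  0.267] [ 0.328 -0.264  0.401]
rows 7 rel [30.94, 28.963, -2.857, 0.125, 0.423, -0.399] q [ 0.16  0.31 -0.34  1.15  0.12  1.59  0.13] pmin 0.401
rows 6 rel [54.821, 4.442, 6.873, -0.179, 0.127, -1.127] q [-0.15  0.12 -0.63  1.97  0.58  1.04 -0.03] pmin 0.161
```

Call:
{"op": "play_rows", "data": {
  "moves": [30.9,29,-2.9,0.125,0.42,-0.4,100,30.9,29,-2.9,0.125,0.42,-0.4,100,30.9,29,-2.9,0.125,0.42,-0.4,100,30.9,29,-2.9,0.125,0.42,-0.4,100,30.9,29,-2.9,0.125,0.42,-0.4,100,30.9,29,-2.9,0.125,0.42,-0.4,100,30.9,29,-2.9,0.125,0.42,-0.4,100]
}}

```text
clock: 6.75
eef_pos: [0.6576, 0.0095, 0.4066]
tcp_rot: [0.047, 0.6, 0.798, 0.035]
contact_force: [0.5, -0.3, 1.1]
grip_width: 0.0856
```

```bash
python3 t4.py 2
```

```text
[ 0.161  0.316 -0.35   1.139  0.126  1.589  0.125] [0.658 0.01  0.407]
rows 6 rel [24.32, -12.79, 22.526, -0.07, -0.342, -0.754] q [-0.15  0.12 -0.63  1.97  0.58  1.04 -0.03] pmin 0.161
```

Call:
{"op": "play_rows", "data": {
  "moves": [24.3,-12.8,22.5,-0.07,-0.342,-0.754,100,24.3,-12.8,22.5,-0.07,-0.342,-0.754,100,24.3,-12.8,22.5,-0.07,-0.342,-0.754,100,24.3,-12.8,22.5,-0.07,-0.342,-0.754,100,24.3,-12.8,22.5,-0.07,-0.342,-0.754,100,24.3,-12.8,22.5,-0.07,-0.342,-0.754,100,24.3,-12.8,22.5,-0.07,-0.342,-0.754,100]
}}

```text
clock: 7.62
eef_pos: [0.4908, 0.2076, 0.1593]
tcp_rot: [0.207, 0.259, 0.942, -0.058]
contact_force: [0.4, -1.1, 0.4]
grip_width: 0.0853
```

```bash
cat > t5.py <<'E'
from sim import *
import sys
F=pickle.load(open('F.pkl','rb'))
f=wrist(sys.argv[1]); pickle.dump(f,open('wl.pkl','wb'))
print(arm.state()['clock'],arm.state()['joint_positions'].round(3)); G=np.linalg.inv(F)@f['T']; print('tool in F',G[:3,3].round(4), R.from_matrix(pose([0,0,0],F[:3,1],-F[:3,2])[:3,:3].T@f['T'][:3,:3]).as_rotvec().round(4))
Fi=np.linalg.inv(F)
for name,lo,hi in [('blue',(105,150,40),(125,255,255)),('orange',(8,180,100),(22,255,255))]:
    k=hsvm(f,lo,hi).astype(np.uint8); nn,lab,st,ce=cv2.connectedComponentsWithStats(k)
    for i in range(1,nn):
        if st[i,4]>150:
            v,u=np.nonzero(lab==i); P=deproj(f,u,v); P=P[f['z_map'][v,u]>0]
            Q=(P-F[:3,3])@F[:3,:3]; z=np.percentile(Q[:,2],80); t=np.abs(Q[:,2]-z)<.004
            print(name,st[i].tolist(),'F med',np.median(Q,0).round(4),'top mean',Q[t].mean(0).round(4),Q[t].min(0).round(3),Q[t].max(0).round(3))
E
python3 t5.py w3.png
```

```text
7.675 [-0.145  0.112 -0.63   1.972  0.573  1.036 -0.023]
tool in F [-0.1165 -0.0018  0.0701] [-0.0001  0.0024 -0.0043]
blue [359, 228, 39, 76, 1623] F med [-0.1125  0.0293  0.0074] top mean [-0.1115  0.0298  0.0075] [-0.13   0.021  0.004] [-0.091  0.039  0.01 ]
blue [251, 235, 36, 67, 1425] F med [-0.1115 -0.0282  0.0079] top mean [-0.1114 -0.0288  0.008 ] [-0.129 -0.037  0.005] [-0.092 -0.02   0.01 ]
orange [206, 181, 68, 63, 3028] F med [-0.1415 -0.0424  0.0083] top mean [-0.1414 -0.0424  0.0082] [-0.157 -0.059  0.005] [-0.125 -0.026  0.011]
```

View pics/w3.png

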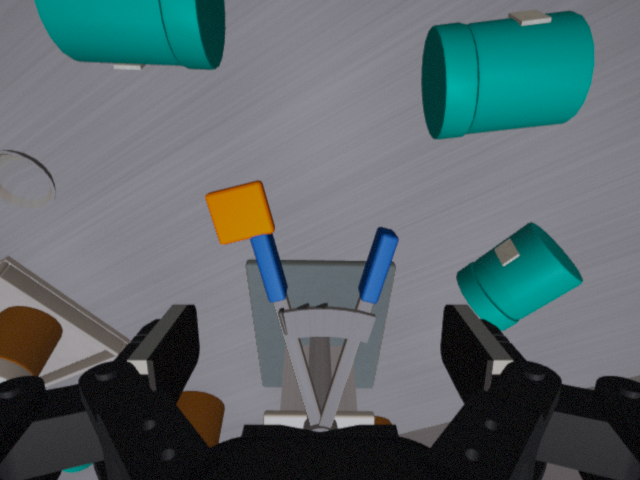

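Call:
{"op": "play_rows", "data": {
  "moves": [-0.6,0.1,1.5,0,0,0,100,-0.85,0.2,3,0,0,0,100,-0.85,0.2,3,0,0,0,100]
}}

```text
clock: 8.05
eef_pos: [0.5112, 0.1947, 0.1351]
tcp_rot: [0.207, 0.262, 0.941, -0.059]
contact_force: [-0.3, 0.3, 0.8]
grip_width: 0.0857
```

```bash
python3 t5.py w4.png
```

```text
8.1 [-0.134  0.166 -0.609  1.976  0.622  0.99  -0.04 ]
tool in F [-0.1049 -0.0024  0.038 ] [0.0032 0.0026 0.0017]
blue [367, 220, 48, 89, 2326] F med [-0.1128  0.0292  0.0074] top mean [-0.1117  0.0298  0.0075] [-0.13   0.021  0.004] [-0.091  0.04   0.01 ]
blue [239, 228, 45, 81, 2060] F med [-0.1116 -0.028   0.0079] top mean [-0.1114 -0.0288  0.008 ] [-0.13  -0.037  0.005] [-0.091 -0.02   0.01 ]
orange [185, 164, 82, 76, 4306] F med [-0.1414 -0.0423  0.0083] top mean [-0.1413 -0.0423  0.0083] [-0.157 -0.059  0.005] [-0.124 -0.026  0.011]
```

View pics/w4.png

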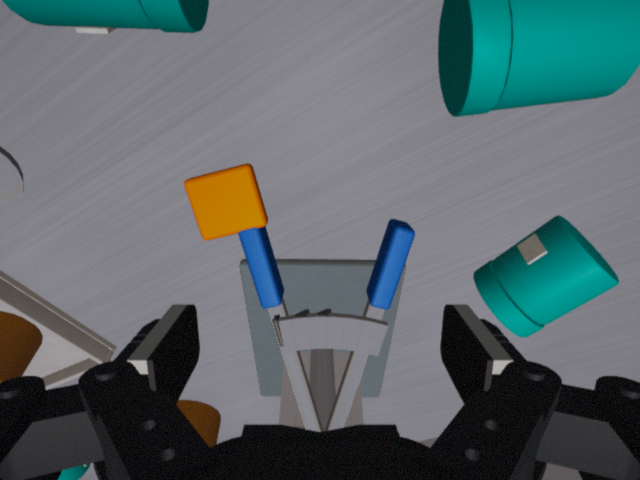

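Call:
{"op": "play_rows", "data": {
  "moves": [0.3,0.25,0.5,-0.003,-0.003,0,100,0.3,0.25,1.2,-0.003,-0.003,0,100,0.3,0.25,1.2,-0.003,-0.003,0,100]
}}

```text
clock: 8.48
eef_pos: [0.5137, 0.1971, 0.1236]
tcp_rot: [0.209, 0.26, 0.941, -0.057]
contact_force: [0.2, -0.1, 0.5]
grip_width: 0.0855
```

```bash
python3 t5.py w5.png|head -2; python3 t5.py w5.png|head -2
```

```text
8.525 [-0.142  0.187 -0.605  1.984  0.65   0.969 -0.067]
tool in F [-0.1089  0.001   0.0272] [-0.0016 -0.0011 -0.0006]
8.575 [-0.142  0.187 -0.605  1.983  0.65   0.969 -0.067]
tool in F [-0.1088  0.0012  0.0275] [-0.002  -0.0013 -0.0005]
```

View pics/w5.png

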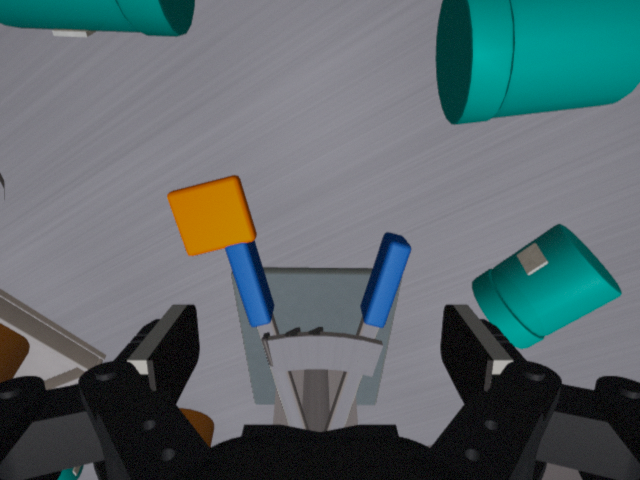

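Call:
{"op": "play_rows", "data": {
  "moves": [0,0,1.2,0,0,0,100,0,0,2.4,0,0,0,100,0,0,3.6,0,0,0,100,0,0,4.9,0,0,0,100,0,0,4.9,0,0,0,100]
}}

```text
clock: 9.2
eef_pos: [0.5315, 0.186, 0.0784]
tcp_rot: [0.209, 0.26, 0.941, -0.058]
contact_force: [0.3, -0.7, -1.2]
grip_width: 0.0857
```

```bash
python3 t5.py w6.png
```

```text
9.25 [-0.146  0.273 -0.57   1.998  0.74   0.898 -0.127]
tool in F [-0.109   0.0006 -0.0226] [-0.0006 -0.0003 -0.0004]
blue [376, 272, 72, 131, 5332] F med [-0.1139  0.029   0.0072] top mean [-0.1123  0.0297  0.0074] [-0.131  0.021  0.004] [-0.091  0.039  0.01 ]
blue [191, 285, 69, 117, 4663] F med [-0.1122 -0.0273  0.0078] top mean [-0.1119 -0.0285  0.0079] [-0.13  -0.038  0.004] [-0.091 -0.02   0.01 ]
orange [106, 198, 126, 110, 9362] F med [-0.1419 -0.0421  0.0083] top mean [-0.1417 -0.0422  0.0082] [-0.157 -0.06   0.005] [-0.124 -0.025  0.011]
```

View pics/w6.png

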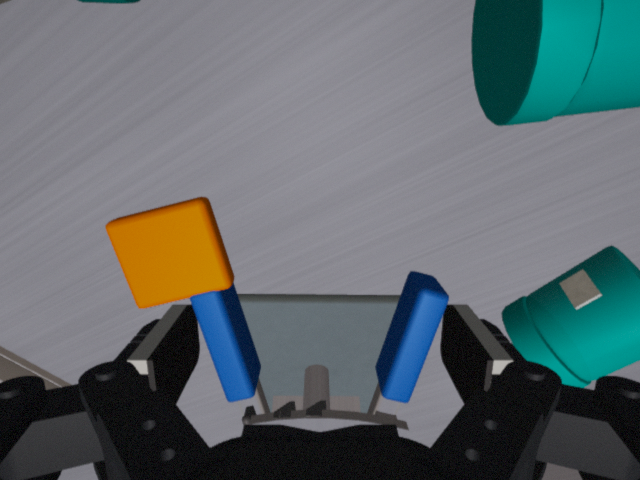

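Call:
{"op": "play_rows", "data": {
  "moves": [0,0,0,0,0,0,60,0,0,0,0,0,0,50,0,0,0,0,0,0,40,0,0,0,0,0,0,30,0,0,0,0,0,0,20,0,0,0,0,0,0,10,0,0,0,0,0,0,5],
  "squeeze": 30
}}

```text
clock: 10.12
eef_pos: [0.5307, 0.1872, 0.0803]
tcp_rot: [0.209, 0.26, 0.941, -0.057]
contact_force: [-12.8, -0.8, 9.9]
grip_width: 0.0275
```

```bash
python3 t5.py w7.png; python3 -c "
from h import *; s=arm.state(); print(s['grip_width'],s['contact_force'])"
```

```text
10.175 [-0.147  0.271 -0.571  1.999  0.739  0.9   -0.127]
tool in F [-0.1094  0.0012 -0.0204] [-0.0017 -0.0014 -0.0011]
blue [327, 261, 44, 129, 4235] F med [-0.1179  0.01    0.0076] top mean [-0.1158  0.0101  0.0076] [-0.135  0.004  0.004] [-0.094  0.017  0.01 ]
blue [268, 278, 40, 109, 3442] F med [-0.1153 -0.0082  0.0063] top mean [-0.115  -0.0084  0.0063] [-0.133 -0.015  0.003] [-0.095 -0.003  0.009]
orange [204, 185, 107, 97, 8965] F med [-0.1471 -0.0166  0.0059] top mean [-0.1468 -0.0166  0.0059] [-0.161 -0.032  0.002] [-0.131 -0.002  0.008]
0.02797103740889036 [-11.79312213   0.1121623   11.11747014]
```

View pics/w7.png

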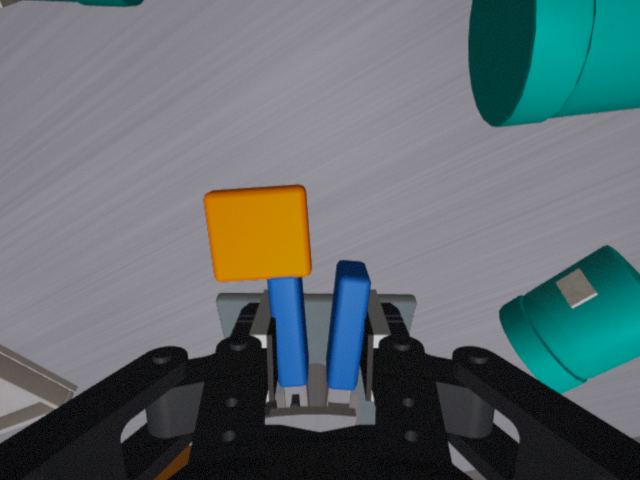

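Call:
{"op": "play_rows", "data": {
  "moves": [0,0,0,0,0,0,50,0,0,0,0,0,0,60,0,0,0,0,0,0,100,0,0,0,0,0,0,100,0,0,0,0,0,0,100]
}}

```text
clock: 10.8
eef_pos: [0.5318, 0.1868, 0.0798]
tcp_rot: [0.21, 0.26, 0.941, -0.057]
contact_force: [-0.5, -0.0, 0.6]
grip_width: 0.0851
```

```bash
python3 t5.py w8.png; python3 -c "
from h import *; s=arm.state(); print(s['grip_width'],s['contact_force'])"
```

```text
10.85 [-0.146  0.272 -0.57   1.998  0.74   0.898 -0.127]
tool in F [-0.1086  0.0015 -0.0213] [-0.0025 -0.0015 -0.0003]
blue [335, 260, 49, 131, 4453] F med [-0.1175  0.0134  0.0075] top mean [-0.1155  0.0137  0.0076] [-0.134  0.007  0.004] [-0.094  0.021  0.01 ]
blue [253, 279, 47, 111, 3793] F med [-0.1151 -0.0113  0.0079] top mean [-0.1147 -0.0117  0.0079] [-0.133 -0.018  0.004] [-0.095 -0.006  0.01 ]
orange [184, 185, 113, 101, 9411] F med [-0.1465 -0.0207  0.0081] top mean [-0.1463 -0.0207  0.0081] [-0.16  -0.037  0.005] [-0.131 -0.005  0.01 ]
0.08498658658168085 [-0.26554257 -0.49892034  0.66285593]
```

View pics/w8.png

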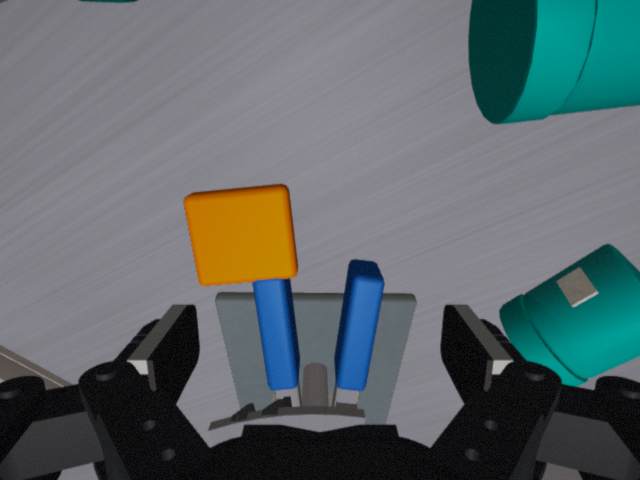

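Call:
{"op": "play_rows", "data": {
  "moves": [0.4,0,0,0,0,0,100,0.4,0,-1.5,0,0,0,100,0.4,0,-3.5,0,0,0,100,0.4,0,-7.5,0,0,0,100,4.0,-2.2,-7.5,0,0,0,0,4.0,-2.2,-7.5,0,0,0,0,4.0,-2.2,-7.5,0,0,0,0,4.0,-2.2,-7.5,0,0,0,0,4.0,-2.2,-7.5,0,0,0,0,4.0,-2.2,-7.5,0,0,0,0]
}}

```text
clock: 12.1
eef_pos: [0.4622, 0.2027, 0.1307]
tcp_rot: [0.209, 0.26, 0.941, -0.057]
contact_force: [0.1, 0.4, 1.0]
grip_width: -0.0001
```

```bash
python3 t5.py w9.png; python3 -c "
from h import *; s=arm.state(); print(s['grip_width'],s['contact_force'])"
```

```text
12.15 [-0.158  0.091 -0.649  2.064  0.588  0.983 -0.099]
tool in F [-0.1486 -0.0206  0.0535] [-0.0024 -0.0013 -0.    ]
blue [370, 287, 32, 71, 1539] F med [-0.1202  0.0131  0.0074] top mean [-0.1182  0.0139  0.0075] [-0.134  0.008  0.004] [-0.1    0.021  0.01 ]
orange [286, 244, 64, 59, 2771] F med [-0.1486 -0.0212  0.0081] top mean [-0.1481 -0.0213  0.008 ] [-0.16  -0.037  0.005] [-0.13  -0.006  0.01 ]
0.00014083800975169585 [ 0.55293341  0.20778772 -0.44746128]
```

View pics/w9.png

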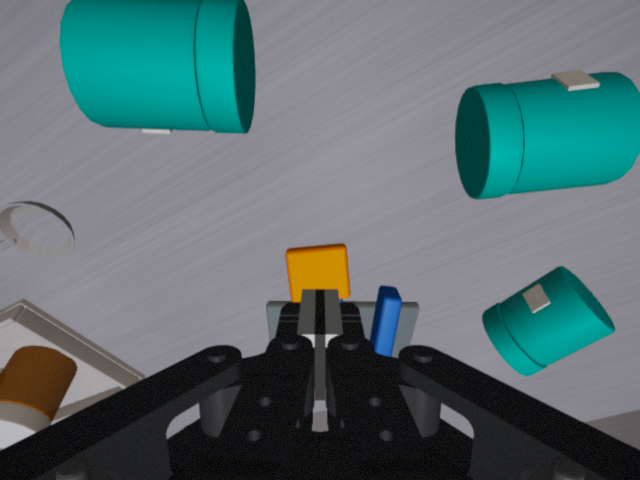

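Call:
{"op": "play_rows", "data": {
  "moves": [0,0,0,0,0,0,0,0,0,0,0,0,0,0,0,0,0,0,0,0,0,0,0,0,0,0,0,0,0,0,0,0,0,0,0,0,0,0,0,0,0,0,0,0,0,0,0,0,0,0,0,0,0,0,0,0,0,0,0,0,0,0,0,0,0,0,0,0,0,0]
}}

```text
clock: 13.4
eef_pos: [0.462, 0.2027, 0.1307]
tcp_rot: [0.21, 0.26, 0.941, -0.057]
contact_force: [0.5, -0.6, -0.4]
grip_width: 0.0001
```

```bash
python3 t5.py w10.png; python3 - <<'E'
from h import *
f=arm.grab_frame('top'); save(f,'top1.png'); im=cv2.imread('pics/top1.png')[120:300,200:360]; cv2.imwrite('pics/top1c.png',cv2.resize(im,None,fx=3.3,fy=3.3,interpolation=cv2.INTER_CUBIC)); print(arm.state()['clock'])
E
```

```text
13.45 [-0.158  0.091 -0.649  2.064  0.588  0.983 -0.099]
tool in F [-0.1487 -0.0208  0.0536] [-0.0024 -0.0016 -0.0003]
blue [370, 287, 32, 71, 1536] F med [-0.1202  0.0131  0.0074] top mean [-0.1183  0.0138  0.0075] [-0.134  0.007  0.004] [-0.1    0.021  0.01 ]
orange [286, 244, 64, 59, 2760] F med [-0.1486 -0.0213  0.0081] top mean [-0.1481 -0.0213  0.008 ] [-0.16  -0.037  0.005] [-0.131 -0.006  0.011]
13.5
```

View pics/top1c.png

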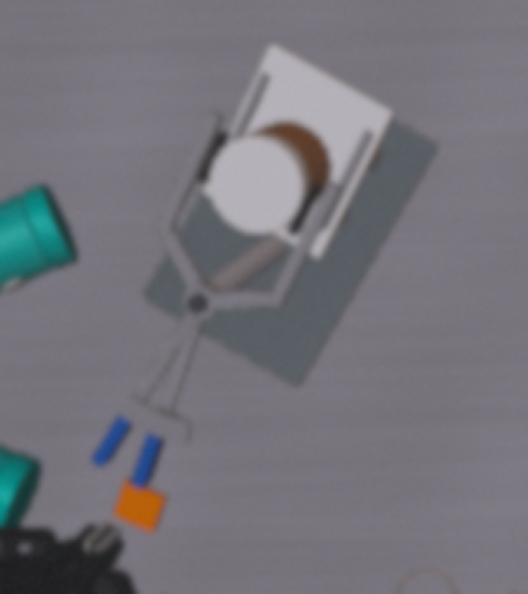

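The top view shows the jaws closed on the lid at about (258,185) and the grips latched. The clamp has held on its own for about 3 s, so I'll press the tab now.

Call:
{"op": "play_rows", "data": {
  "moves": [0,0,1.5,0,0,0,0,0,0,3,0,0,0,0,0,0,4,0,0,0,0,0,0,4.5,0,0,0,0,0,0,5.0,0,0,0,0,0,0,5.4,0,0,0,0,0,0,5.7,0,0,0,0,0,0,5.8,0,0,0,0,0,0,5.8,0,0,0,0]
}}

```text
clock: 14.62
eef_pos: [0.4829, 0.19, 0.0782]
tcp_rot: [0.21, 0.26, 0.941, -0.057]
contact_force: [-5.7, -0.4, 5.5]
grip_width: 0.0004
```

```bash
python3 t5.py w11.png;python3 -c "
from h import *; s=arm.state(); print(s['grip_width'],s['contact_force'])"
```

```text
14.675 [-0.161  0.198 -0.613  2.089  0.71   0.895 -0.183]
tool in F [-0.1487 -0.0209 -0.0044] [-0.0016 -0.0016 -0.0003]
blue [446, 349, 32, 21, 250] F med [-0.1295  0.0348 -0.0035] top mean [-0.1294  0.0353 -0.001 ] [-0.131  0.031 -0.004] [-0.128  0.039  0.004]
blue [440, 404, 25, 27, 391] F med [-0.1106  0.0284  0.0077] top mean [-0.1102  0.0291  0.0076] [-0.115  0.025  0.005] [-0.104  0.034  0.009]
orange [266, 278, 79, 61, 1323] F med [-0.1551 -0.0331 -0.0056] top mean [-0.1538 -0.0301 -0.0057] [-0.16  -0.041 -0.009] [-0.137 -0.011 -0.002]
-2.1320876303865998e-05 [-5.71034507 -1.57728328  4.36999282]
```

View pics/w11.png

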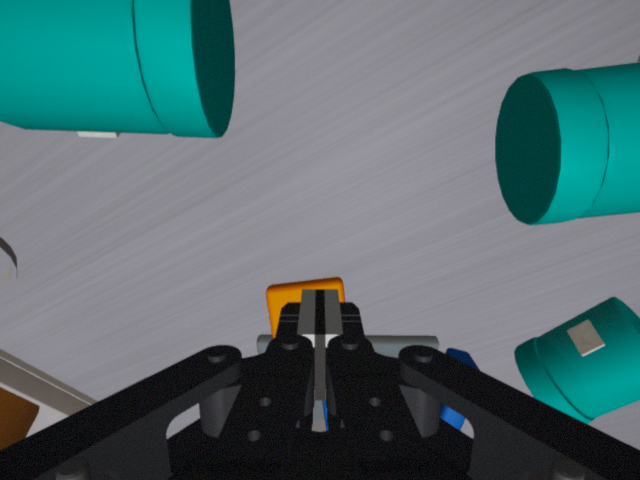

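The left handle sprang open and the right is still held by tip friction. I'll lift off.

Call:
{"op": "play_rows", "data": {
  "moves": [0,0,-0.6,0,0,0,0,0,0,-1.4,0,0,0,0,0,0,-4,0,0,0,0,0,0,-9,0,0,0,0,0,0,-9,0,0,0,0]
}}

```text
clock: 15.3
eef_pos: [0.4512, 0.2122, 0.1634]
tcp_rot: [0.212, 0.259, 0.941, -0.054]
contact_force: [0.8, -0.5, 0.4]
grip_width: -0.0
```

```bash
python3 t5.py w12.png; python3 - <<'E'
from h import *
import pickle
f=arm.grab_frame('top'); save(f,'top2.png'); pickle.dump(f,open('top2.pkl','wb')); im=cv2.imread('pics/top2.png')[120:300,200:360]; cv2.imwrite('pics/top2c.png',cv2.resize(im,None,fx=3.3,fy=3.3,interpolation=cv2.INTER_CUBIC)); print(arm.state()['clock'])
F=pickle.load(open('F.pkl','rb'))
for l in ('jar_lid','jar_mid'):
    for d in arm.recognise(l,f): print(l,np.round(d['point'],3),round(d['p'],2))
g=arm.grab_frame('scene'); save(g,'scene2.png'); pickle.dump(g,open('scene2.pkl','wb'))
E
```

```text
15.35 [-0.155  0.034 -0.67   2.042  0.53   1.036 -0.059]
tool in F [-0.1477 -0.0182  0.0893] [-0.0089 -0.0049 -0.0001]
blue [379, 268, 37, 67, 1381] F med [-0.1132  0.029   0.0072] top mean [-0.1119  0.0296  0.0074] [-0.131  0.02   0.004] [-0.092  0.039  0.01 ]
blue [285, 277, 21, 26, 375] F med [-0.1225 -0.0319  0.0082] top mean [-0.122  -0.0323  0.0082] [-0.13  -0.038  0.005] [-0.113 -0.027  0.01 ]
orange [246, 230, 60, 55, 2331] F med [-0.1419 -0.0427  0.0083] top mean [-0.1417 -0.0427  0.0082] [-0.157 -0.059  0.005] [-0.125 -0.026  0.01 ]
15.4
jar_lid [0.667 0.278 0.052] 0.9
jar_lid [0.374 0.169 0.052] 0.86
jar_lid [ 0.682 -0.271  0.057] 0.68
jar_lid [0.505 0.309 0.053] 0.67
jar_lid [0.675 0.089 0.185] 0.59
jar_mid [0.679 0.09  0.188] 0.81
jar_mid [0.501 0.305 0.052] 0.79
jar_mid [ 0.678 -0.268  0.051] 0.77
jar_mid [0.377 0.167 0.054] 0.72
jar_mid [0.662 0.275 0.054] 0.59
```

View pics/top2c.png

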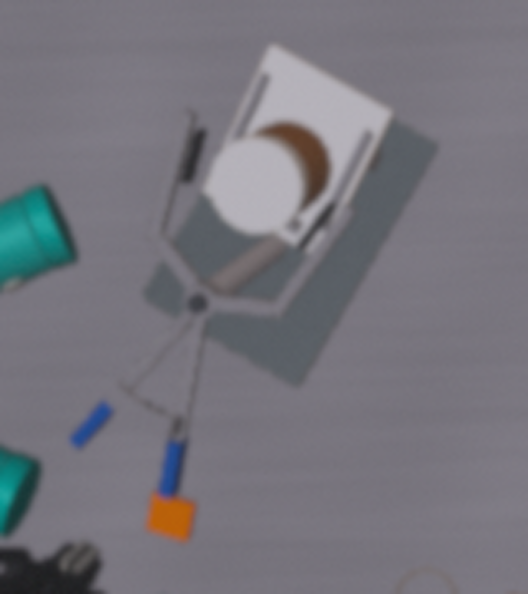

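```bash
cat > t6.py <<'E'
from t2 import *
q=arm.state()['joint_positions']; T0=fk(q); print(q.round(3),T0[:3,3].round(3))
for sgn in (1,-1):
  q=arm.state()['joint_positions']
  for x,z in ((.085,.12),(.085,-.028),(.085,.12)):
    T=pose((F@[x,0,z,1])[:3],sgn*F[:3,0],-F[:3,2])
    q1,n,Q=runpath(q,[T],nsub=6); print(sgn,'rows',n,'rel',row(T0,T),'q',q1.round(2),'minmargin',min(np.min(np.minimum(x-LO,HI-x)) for x in Q).round(2)); q=q1
  # tray
  for az in (0,-31,-60,-90,60,30) :
    T=pose([.525,-.21,.25],sgn*azv(az)); q1,n,Q=runpath(q,[T],nsub=6,maxrows=20); print('  tray',az,n,q1.round(2),np.min(np.minimum(q1-LO,HI-q1)).round(2),np.linalg.norm(err(q1,T)).round(3))
E
python3 t6.py
```

```text
[-0.154  0.038 -0.669  2.045  0.531  1.036 -0.059] [0.45  0.209 0.159]
1 rows 9 rel [-23.395, 2.159, -3.527, 0.001, -0.0, 1.571] q [-0.08  0.17 -0.43  1.62  0.48  1.17 -1.18] minmargin 0.38
1 rows 3 rel [-23.382, 2.144, 11.273, 0.001, -0.0, 1.571] q [-0.06  0.35 -0.37  1.69  0.6   0.94 -1.25] minmargin 0.67
1 rows 3 rel [-23.395, 2.159, -3.527, 0.001, -0.0, 1.571] q [-0.08  0.17 -0.43  1.62  0.48  1.18 -1.18] minmargin 0.67
  tray 0 7 [ 0.47  0.2  -0.2   1.59  0.04  1.36  0.27] 0.7 0.001
  tray -31 6 [ 0.46  0.2  -0.19  1.59  0.04  1.36 -0.27] 0.7 0.0
  tray -60 6 [ 0.42  0.2  -0.13  1.59  0.03  1.36 -0.77] 0.7 0.001
  tray -90 6 [ 0.37  0.19 -0.08  1.59  0.01  1.36 -1.28] 0.69 0.001
  tray 60 11 [ 0.42  0.2  -0.14  1.59  0.03  1.36  1.33] 0.7 0.001
  tray 30 8 [ 0.45  0.2  -0.17  1.59  0.03  1.36  0.8 ] 0.7 0.001
-1 rows 9 rel [-23.395, 2.159, -3.527, 0.0, 0.001, -1.571] q [ 0.08  0.19 -0.62  1.61  0.53  1.19  1.94] minmargin 0.38
-1 rows 3 rel [-23.382, 2.144, 11.273, 0.0, 0.001, -1.571] q [ 0.08  0.38 -0.55  1.68  0.68  0.97  1.84] minmargin 0.66
-1 rows 3 rel [-23.395, 2.159, -3.527, 0.0, 0.001, -1.571] q [ 0.08  0.19 -0.62  1.61  0.53  1.19  1.94] minmargin 0.66
  tray 0 20 [ 1.3   0.71 -1.47  1.52  0.73  1.64  2.6 ] 0.0 0.397
  tray -31 12 [ 1.23  0.43 -1.2   1.55  0.4   1.44  2.6 ] 0.0 0.014
  tray -60 6 [ 0.6   0.21 -0.34  1.58  0.07  1.36  2.34] 0.26 0.001
  tray -90 6 [ 0.54  0.21 -0.28  1.58  0.06  1.36  1.83] 0.7 0.001
  tray 60 20 [ 1.28  0.74 -1.47  1.48  0.71  1.68  2.6 ] 0.0 1.434
  tray 30 20 [ 1.21  0.76 -1.47  1.47  0.8   1.75  2.6 ] 0.0 0.872
```

View pics/scene2.png

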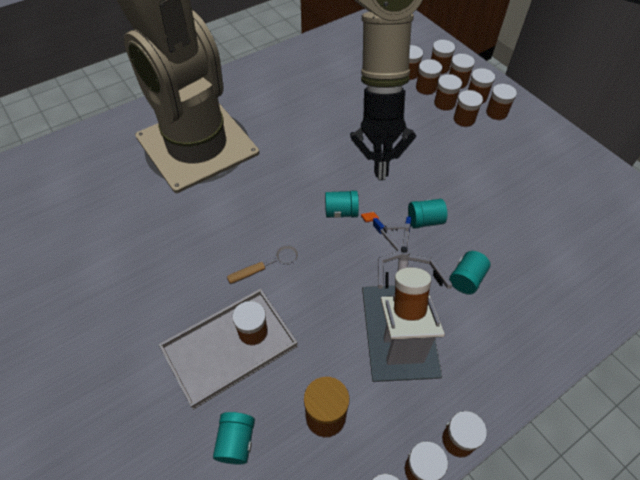

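Call:
{"op": "play_rows", "data": {
  "moves": [-1,0,-4,0,0,0.15,30,-23.4,2.16,-3.5,0,0,1.571,100,-23.4,2.16,-3.5,0,0,1.571,100,-23.4,2.16,-3.5,0,0,1.571,100,-23.4,2.16,-3.5,0,0,1.571,100,-23.4,2.16,-3.5,0,0,1.571,100,-23.4,2.16,-3.5,0,0,1.571,100,-23.4,2.16,-3.5,0,0,1.571,100,-23.4,2.16,-3.5,0,0,1.571,100,-23.4,2.16,-3.5,0,0,1.571,100]
}}

```text
clock: 16.8
eef_pos: [0.6304, 0.1264, 0.2894]
tcp_rot: [0.188, 0.849, 0.482, 0.107]
contact_force: [-0.3, 0.1, 0.2]
grip_width: 0.0857
```

```bash
cat > t7.py <<'E'
from sim import *
import sys
F=pickle.load(open('F.pkl','rb'))
f=wrist(sys.argv[1]); pickle.dump(f,open('wl.pkl','wb'))
print(arm.state()['clock'],arm.state()['joint_positions'].round(3)); G=np.linalg.inv(F)@f['T']; print('tool in F',G[:3,3].round(4), R.from_matrix(pose([0,0,0],F[:3,0],-F[:3,2])[:3,:3].T@f['T'][:3,:3]).as_rotvec().round(4))
vv,uu=np.mgrid[0:480,0:640]; P=deproj(f,uu.ravel(),vv.ravel()); Q=(P-F[:3,3])@F[:3,:3]
m=(np.abs(Q[:,2]-.008)<.006)&(np.abs(Q[:,0]-.085)<.045)&(np.abs(Q[:,1])<.06)
hsv=cv2.cvtColor(f['color'],cv2.COLOR_RGB2HSV).reshape(-1,3); w=(hsv[:,1]<50)&(hsv[:,2]>120)
k=(m&w).reshape(480,640).astype(np.uint8); nn,lab,st,ce=cv2.connectedComponentsWithStats(k); i=1+np.argmax(st[1:,4]); s=lab.ravel()==i
print('lid px',st[i],'mean F',Q[s].mean(0).round(4),'min',np.percentile(Q[s],1,axis=0).round(4),'max',np.percentile(Q[s],99,axis=0).round(4))
c,_=cv2.findContours((lab==i).astype(np.uint8),cv2.RETR_EXTERNAL,cv2.CHAIN_APPROX_NONE); c=max(c,key=len)[:,0]
q=Q.reshape(480,640,3)[c[:,1],c[:,0]]; A=np.c_[2*q[:,:2],np.ones(len(q))]; o=np.linalg.lstsq(A,(q[:,:2]**2).sum(1),rcond=None)[0]; print('circle',o[:2].round(4),np.sqrt(o[2]+o[0]**2+o[1]**2).round(4))
# plane
A=np.c_[Q[s][:,:2],np.ones(s.sum())]; print('plane',np.linalg.lstsq(A,Q[s][:,2],rcond=None)[0].round(4))
E
python3 t7.py w13.png
```

```text
16.85 [-0.069  0.17  -0.441  1.619  0.484  1.175 -1.179]
tool in F [0.0848 0.0004 0.1198] [-0.0004  0.001  -0.001 ]
lid px [ 277  193   91   89 6299] mean F [ 0.0869 -0.0011  0.007 ] min [ 0.0593 -0.0294  0.005 ] max [0.1145 0.026  0.0086]
circle [ 0.0869 -0.002 ] 0.0293
plane [-0.0006 -0.0092  0.0071]
```

View pics/w13.png

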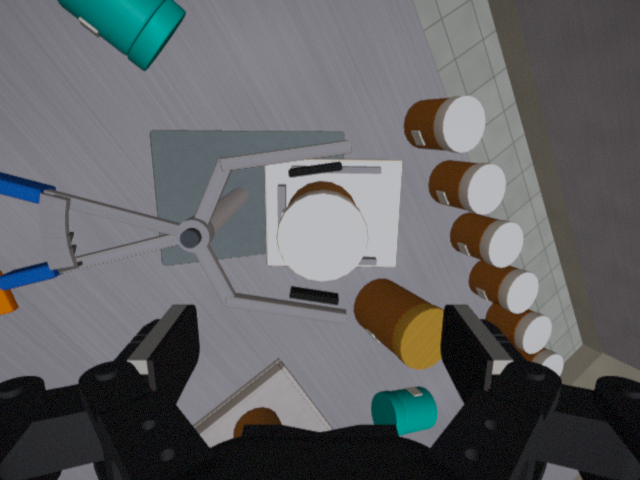

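Call:
{"op": "play_rows", "data": {
  "moves": [-0.2,0.2,3,0,0,0,100,-0.2,0.2,6,0,0,0,100,-0.2,0.2,9,0,0,0,100,-0.2,0.2,9,0,0,0,100]
}}

```text
clock: 17.35
eef_pos: [0.663, 0.1033, 0.207]
tcp_rot: [0.188, 0.849, 0.482, 0.105]
contact_force: [-0.9, 1.4, 0.3]
grip_width: 0.0857
```

```bash
python3 t7.py w14.png
```

```text
17.4 [-0.052  0.272 -0.409  1.671  0.55   1.028 -1.216]
tool in F [ 0.0861 -0.0027  0.0283] [ 0.0018 -0.0015 -0.0023]
lid px [  252   221   138   129 13703] mean F [ 0.087  -0.0006  0.007 ] min [ 0.0594 -0.0292  0.0053] max [0.1144 0.0261 0.0084]
circle [ 0.087  -0.0019] 0.0293
plane [-0.0007 -0.0089  0.0071]
```

View pics/w14.png

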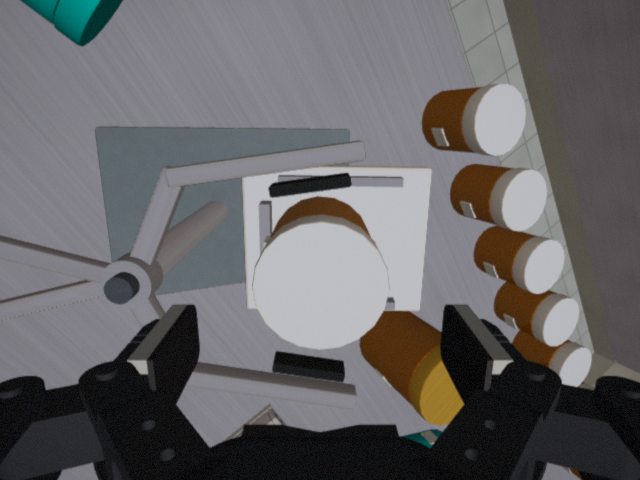

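Call:
{"op": "play_rows", "data": {
  "moves": [0.05,0.05,1.5,0,0,0,100,0.05,0.05,3,0,0,0,100,0.05,0.05,4.3,0,0,0,100,0.05,0.05,5.5,0,0,0,100,0.05,0.05,5.5,0,0,0,100]
}}

```text
clock: 18.02
eef_pos: [0.6843, 0.0925, 0.159]
tcp_rot: [0.188, 0.849, 0.481, 0.107]
contact_force: [-0.6, -0.2, 1.4]
grip_width: 0.0856
```

```bash
python3 t7.py w15.png
```

```text
18.075 [-0.05   0.349 -0.384  1.683  0.6    0.945 -1.249]
tool in F [ 0.0874 -0.001  -0.0252] [-0.0003  0.001  -0.0002]
lid px [  220   269   193   163 24822] mean F [0.0871 0.0011 0.007 ] min [ 0.0596 -0.0249  0.0054] max [0.1144 0.0262 0.0084]
circle [ 0.0871 -0.0004] 0.0285
plane [-0.0014 -0.0092  0.0072]
```

View pics/w15.png

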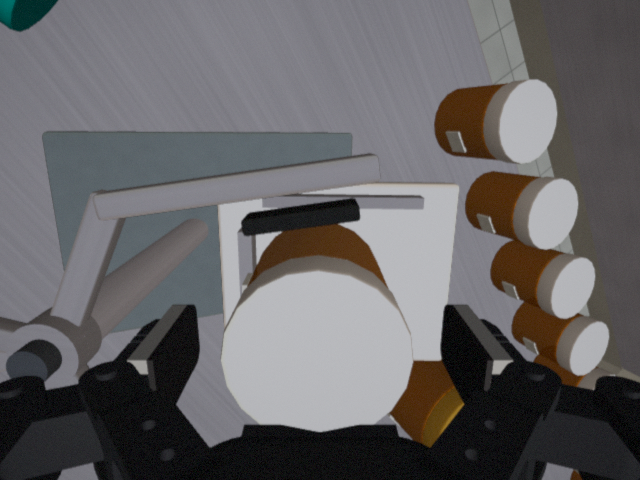

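Call:
{"op": "play_rows", "data": {
  "moves": [0,0,0,0,0,0,85,0,0,0,0,0,0,75,0,0,0,0,0,0,65,0,0,0,0,0,0,50,0,0,0,0,0,0,40,0,0,0,0,0,0,40],
  "squeeze": 40
}}

```text
clock: 18.82
eef_pos: [0.6846, 0.0936, 0.1612]
tcp_rot: [0.188, 0.849, 0.481, 0.109]
contact_force: [-5.1, 1.0, 5.2]
grip_width: 0.059
```

```bash
python3 t7.py w16.png; python3 -c "
from h import *; s=arm.state(); print(s['grip_width'],s['contact_force'])"
```

```text
18.875 [-0.051  0.347 -0.385  1.683  0.6    0.945 -1.249]
tool in F [ 0.088   0.0001 -0.0231] [-0.0021  0.0033 -0.0002]
lid px [  226   269   188   163 24270] mean F [0.0885 0.001  0.0072] min [ 0.0611 -0.0255  0.0054] max [0.1158 0.0264 0.0085]
circle [ 0.0885 -0.0005] 0.0286
plane [-0.0075 -0.0118  0.0078]
0.058654176020307355 [-4.38238798  0.34156411  5.90630992]
```

View pics/w16.png

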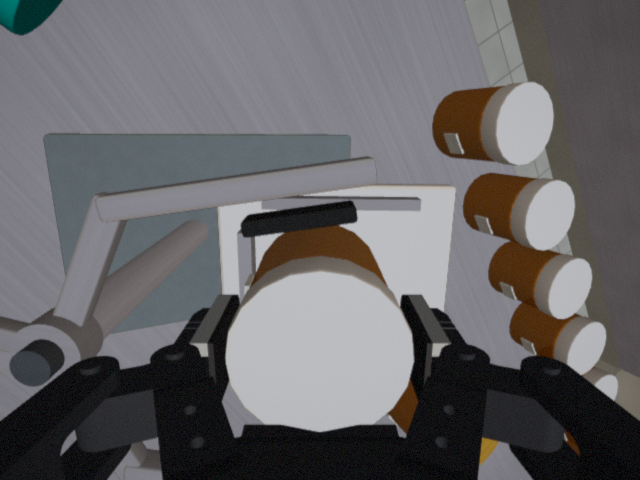

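Call:
{"op": "play_rows", "data": {
  "moves": [0,0,-1,0,0,0,40,0,0,-2,0,0,0,40,0,0,-4,0,0,0,40,0,0,-7,0,0,0,40,0,0,-10,0,0,0,40,0,0,-14,0,0,0,40,0,0,-14,0,0,0,40]
}}

```text
clock: 19.75
eef_pos: [0.6336, 0.1256, 0.2922]
tcp_rot: [0.189, 0.848, 0.482, 0.112]
contact_force: [0.5, -0.1, -2.6]
grip_width: 0.0586
```

```bash
python3 - <<'E'
from sim import *
f=wrist('w17.png'); pickle.dump(f,open('w17.pkl','wb'))
s=arm.state(); print(s['clock'],s['joint_positions'].round(3),s['eef_pos'],s['grip_width'],s['contact_force'])
for n in ('top','scene'):
    g=arm.grab_frame(n); save(g,n+'3.png'); pickle.dump(g,open(n+'3.pkl','wb'))
    t=arm.trace('tray',g)
    for d in t[:2]:
        m=d['region'].astype(np.uint8); cs,_=cv2.findContours(m,cv2.RETR_EXTERNAL,cv2.CHAIN_APPROX_NONE); c=max(cs,key=cv2.contourArea)
        v,u=np.nonzero(m); P=deproj(g,u,v); P=P[np.abs(P[:,2]-.012)<.014]
        top=P[np.abs(P[:,2]-.022)<.004]; r=cv2.minAreaRect(P[:,:2].astype(np.float32)*1000); rt=cv2.minAreaRect(top[:,:2].astype(np.float32)*1000) if len(top)>5 else None
        print(n,d['p'],m.sum(),'rect',r,'rim',rt,len(top))
    for l in ('tray_free','done_mid'):
        print(l,[(np.round(d['point'],3).tolist(),round(d['p'],2)) for d in arm.recognise(l,g)])
E
```

```text
19.8 [-0.064  0.171 -0.44   1.619  0.486  1.167 -1.177] [0.63343679 0.12432913 0.28969566] 0.058508850041225476 [ 0.16378633  0.03595195 -2.91018236]
top 0.97 5370 rect ((519.0675659179688, -197.66615295410156), (225.1446075439453, 141.10653686523438), 89.19880676269531) rim ((519.9829711914062, -195.25738525390625), (220.75856018066406, 139.4868927001953), 88.43180847167969) 612
tray_free []
done_mid [([0.519, -0.142, 0.08], 0.71)]
scene 0.62 7499 rect ((518.3572998046875, -196.36856079101562), (227.09341430664062, 155.5418243408203), 88.70711517333984) rim ((524.2647705078125, -197.708984375), (220.34178161621094, 141.87550354003906), 88.55692291259766) 1072
tray_free [([0.533, -0.217, 0.004], 0.61), ([0.644, 0.098, 0.289], 0.3)]
done_mid [([0.533, -0.147, 0.079], 0.72), ([0.679, 0.094, 0.135], 0.58)]
```

View pics/w17.png

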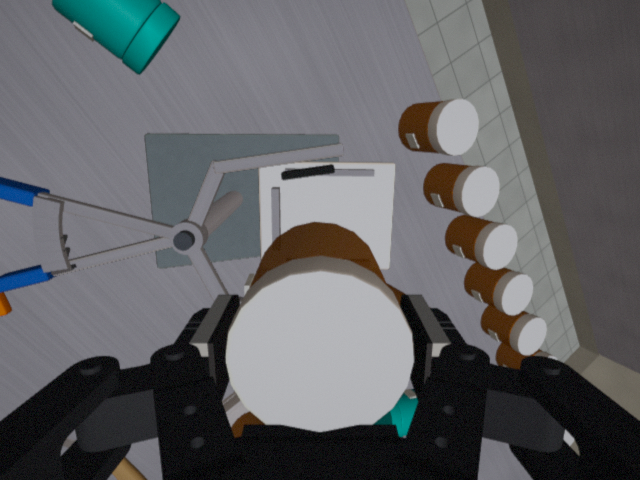

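View pics/top3.png

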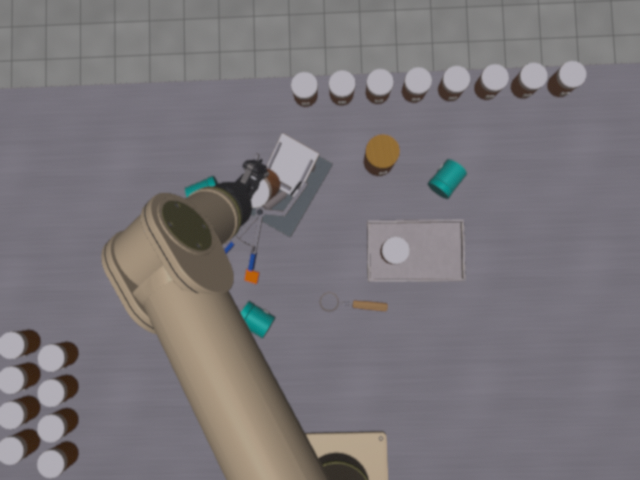

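```bash
cat > t8.py <<'E'
from sim import *
import sys
def lidtool(f):
    vv,uu=np.mgrid[0:480,0:640]; P=deproj(f,uu.ravel(),vv.ravel(),T=f['tool_from_camera'])
    hsv=cv2.cvtColor(f['color'],cv2.COLOR_RGB2HSV).reshape(-1,3); w=(hsv[:,1]<50)&(hsv[:,2]>120)
    m=w&(np.abs(P[:,2]+.031)<.01)&(np.hypot(P[:,0],P[:,1])<.035)
    k=m.reshape(480,640).astype(np.uint8); nn,lab,st,ce=cv2.connectedComponentsWithStats(k); i=1+np.argmax(st[1:,4]); s=lab.ravel()==i
    A=np.c_[P[s][:,:2],np.ones(s.sum())]; c=np.linalg.lstsq(A,P[s][:,2],rcond=None)[0]
    for _ in range(3):
        r=P[s][:,2]-A@c; g=np.abs(r)<.0015; c=np.linalg.lstsq(A[g],P[s][g][:,2],rcond=None)[0]
    print('tool-frame lid plane',c.round(4),'res',r[g].std(),s.sum(),'x',np.percentile(P[s][:,0],[1,99]).round(4),'y',np.percentile(P[s][:,1],[1,99]).round(4))
    n=np.array([c[0],c[1],-1.]); return n/np.linalg.norm(n)*1, c
if __name__=='__main__':
    for nm in ('w17.pkl',):
        n,c=lidtool(pickle.load(open(nm,'rb'))); print(n)
    f=pickle.load(open('wl.pkl','rb')); lidtool(f)
    F=pickle.load(open('F.pkl','rb'))
    from t2 import runpath
    s=arm.state(); q=s['joint_positions']; T0=fk(q)
    print(T0[:3,3],s['clock'])
    X=(.521,-.2465)
    for nm,T in (('up',pose([.60,.05,.34],azv(-31))),('hover',pose([*X,.20],azv(-31)),),('low',pose([*X,.046],azv(-31)))):
        q1,n,Q=runpath(q,[T],nsub=6); print(nm,'rows',n,'rel0',row(T0,T),'q',q1.round(2),'margin',min(np.min(np.minimum(x-LO,HI-x)) for x in Q).round(2),[fk(x)[:3,3].round(2).tolist() for x in Q]); q=q1
E
python3 t8.py
```

```text
tool-frame lid plane [ 0.0103  0.0087 -0.0302] res 0.0005471239223476157 24141 x [-0.0256  0.0263] y [-0.0268  0.0278]
[ 0.01034841  0.00868778 -0.99990871]
tool-frame lid plane [ 0.0133  0.0084 -0.0303] res 0.0005482990131839672 24309 x [-0.0255  0.0264] y [-0.0269  0.0278]
[0.63336979 0.12295198 0.28631149] 20.2
up rows 3 rel0 [-7.966, 3.077, -4.5, 0.437, -0.002, 0.001] q [ 0.13  0.27 -0.37  1.32  0.1   1.56 -0.77] margin 0.5 [[0.63, 0.12, 0.29], [0.61, 0.08, 0.32], [0.6, 0.05, 0.34], [0.6, 0.05, 0.34]]
hover rows 6 rel0 [-37.484, 4.823, 11.722, 0.437, -0.002, 0.001] q [ 0.52  0.25 -0.19  1.63  0.05  1.26 -0.22] margin 0.5 [[0.6, 0.05, 0.34], [0.59, -0.0, 0.31], [0.57, -0.06, 0.29], [0.56, -0.11, 0.26], [0.54, -0.17, 0.24], [0.53, -0.22, 0.21], [0.52, -0.25, 0.2]]
low rows 3 rel0 [-37.505, -1.696, 25.675, 0.437, -0.002, 0.001] q [ 0.51  0.41 -0.18  1.78  0.09  0.96 -0.24] margin 0.64 [[0.52, -0.25, 0.2], [0.52, -0.25, 0.14], [0.52, -0.25, 0.07], [0.52, -0.25, 0.05]]
```

Call:
{"op": "play_rows", "data": {
  "moves": [-3,1,-3,0.1,0,0,40,-8,3.1,-4.5,0.25,0,0,40,-12,3.3,-2.5,0.4,0,0,40,-17,3.6,-0.5,0.437,0,0,40,-22,3.9,2,0.437,0,0,40,-27,4.2,5,0.437,0,0,40,-32,4.5,8,0.437,0,0,40,-35.5,4.7,10,0.437,0,0,40,-37.5,4.8,11.7,0.437,0,0,40,-37.5,4.8,11.7,0.437,0,0,40]
}}

```text
clock: 21.45
eef_pos: [0.5203, -0.2471, 0.1994]
tcp_rot: [-0.001, 0.87, 0.492, 0.0]
contact_force: [-0.3, 0.3, -1.9]
grip_width: 0.0583
```

```bash
cat > t9.py <<'E'
from sim import *
import sys
from t8 import lidtool
f=wrist(sys.argv[1]); pickle.dump(f,open('wl.pkl','wb')); s=arm.state()
print(s['clock'],s['joint_positions'].round(3),'pos',f['T'][:3,3].round(4),'z dir',f['T'][:3,2].round(4),s['grip_width'],s['contact_force'].round(1))
n,c=lidtool(f); print('lid normal world',(f['T'][:3,:3]@n).round(4))
E
python3 t9.py w18.png
python3 - <<'E'
from sim import *
T0=tool()
for z in (.10,.055,.047): print(z,row(T0,pose([.521,-.2465,z],azv(-31))))
for n in ('top','scene'):
    g=arm.grab_frame(n); save(g,n+'4.png')
E
```

```text
21.5 [ 0.505  0.251 -0.168  1.631  0.041  1.263 -0.209] pos [ 0.5203 -0.2471  0.1994] z dir [-1.0e-04  2.1e-03 -1.0e+00] 0.05879849031260147 [ 0.2 -0.  -1.6]
tool-frame lid plane [ 0.0098  0.0084 -0.0305] res 0.0005387600017877508 23992 x [-0.0255  0.0263] y [-0.0269  0.0278]
lid normal world [0.0123 0.002  0.9999]
0.1 [-0.133, 0.029, 10.041, 0.0, -0.003, 0.002]
0.055 [-0.146, 0.029, 14.541, 0.0, -0.003, 0.002]
0.047 [-0.148, 0.029, 15.341, 0.0, -0.003, 0.002]
```

View pics/w18.png

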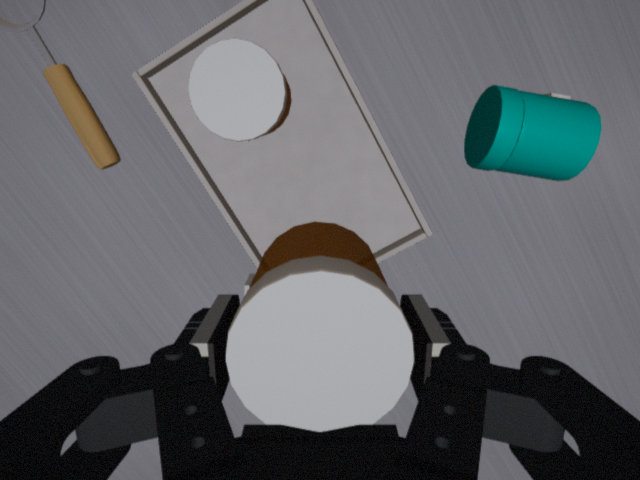

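View pics/scene4.png

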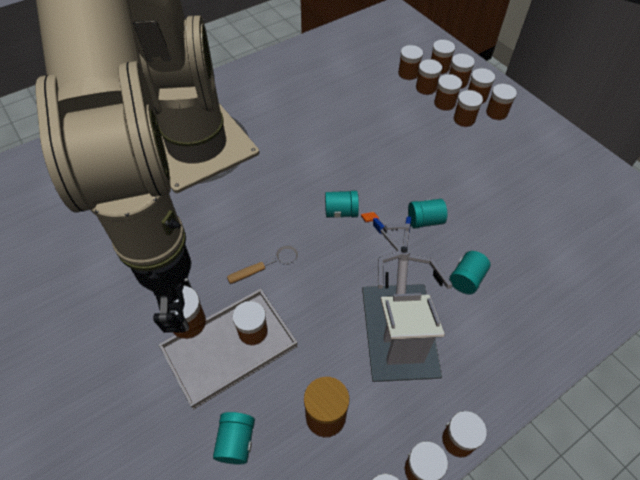

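```bash
python3 - <<'E'
from sim import *
f=pickle.load(open('wl.pkl','rb'))
print('corners rim',deproj(f,[140,427],[75,233]).round(4))
vv,uu=np.mgrid[0:260,0:640]; P=deproj(f,uu.ravel(),vv.ravel())
m=np.abs(P[:,2]-.022)<.003; m&=(np.abs(P[:,0]-.52)<.1)&(np.abs(P[:,1]+.2)<.15)
print(m.sum(),P[m].min(0).round(3),P[m].max(0).round(3))
x=P[m]
for nm,s in (('x+',x[:,0]>.575),('x-',x[:,0]<.465),('y-',x[:,1]<-.29)):
    if s.sum()>20: print(nm,s.sum(),np.median(x[s],0).round(4), np.percentile(x[s],[2,98],axis=0).round(4).tolist())
d=(np.abs(P[:,2]-.077)<.004)&(np.abs(P[:,1]+.145)<.06); print('done lid',P[d].mean(0).round(4), np.percentile(P[d],[2,98],axis=0).round(4).tolist())
fl=(np.abs(P[:,2]-.005)<.004)&(np.abs(P[:,0]-.52)<.05)&(np.abs(P[:,1]+.2)<.08);print('floor z',np.median(P[fl],0))
E
```

```text
corners rim [[ 0.4611 -0.0904  0.0211]
 [ 0.5869 -0.3059  0.0213]]
4851 [ 0.452 -0.309  0.019] [ 0.595 -0.087  0.025]
x+ 1920 [ 0.59   -0.2035  0.0218] [[0.5798, -0.3065, 0.0197], [0.5938, -0.1152, 0.0235]]
x- 1556 [ 0.4569 -0.1604  0.0218] [[0.4531, -0.2491, 0.0193], [0.462, -0.0885, 0.0235]]
y- 479 [ 0.573  -0.3046  0.0219] [[0.5429, -0.3082, 0.0193], [0.5901, -0.2912, 0.0237]]
done lid [ 0.5231 -0.1448  0.0771] [[0.4963, -0.1717, 0.0755], [0.5493, -0.1187, 0.0787]]
floor z [ 0.53151764 -0.20553742  0.00523788]
```

Call:
{"op": "play_rows", "data": {
  "moves": [0.05,0.15,4,0,-0.002,0,40,0.05,0.15,8,0,-0.002,0,40,0.05,0.15,11,0,-0.002,0,40,0.05,0.15,13,0,-0.002,0,40,0.05,0.15,14,0,-0.002,0,40,0.05,0.15,14.5,0,-0.002,0,40,0.05,0.15,14.5,0,-0.002,0,40,0.05,0.15,14.5,0,-0.002,0,40]
}}

```text
clock: 22.6
eef_pos: [0.5233, -0.2464, 0.0566]
tcp_rot: [0.001, 0.87, 0.493, 0.001]
contact_force: [-0.4, 0.2, -1.5]
grip_width: 0.0588
```

```bash
python3 t9.py w19.png;  python3 -c "
from h import *; s=arm.state(); print(s['eef_pos'],s['contact_force'])"
```

```text
22.65 [ 0.497  0.395 -0.163  1.769  0.075  0.982 -0.235] pos [ 0.5233 -0.2464  0.0566] z dir [ 2.1e-03 -8.0e-04 -1.0e+00] 0.058652077533712536 [ 0.7 -0.3 -1.9]
tool-frame lid plane [ 0.0093  0.0087 -0.0305] res 0.000543633568618573 23936 x [-0.0255  0.0262] y [-0.0269  0.0278]
lid normal world [0.0101 0.0043 0.9999]
[ 0.52321414 -0.2464684   0.0565342 ] [ 0.65497742 -0.33738353 -1.91364341]
```

View pics/w19.png

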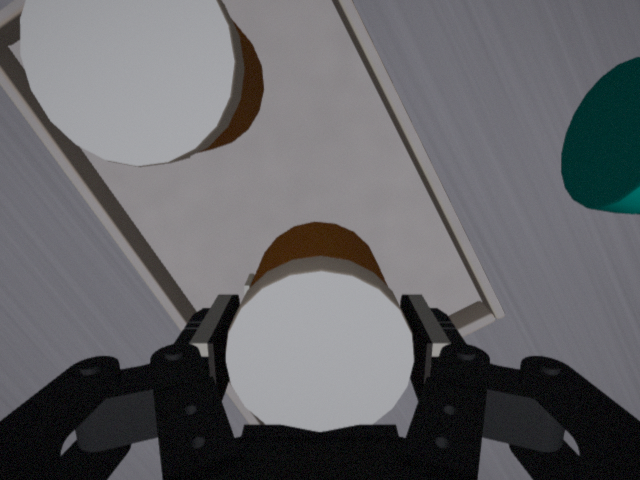

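Call:
{"op": "play_rows", "data": {
  "moves": [0,0,0.2,0,0,0,40,0,0,0.4,0,0,0,40,0,0,0.55,0,0,0,40,0,0,0.7,0,0,0,40,0,0,0.8,0,0,0,40,0,0,0.8,0,0,0,40]
}}

```text
clock: 23.4
eef_pos: [0.5227, -0.2463, 0.0477]
tcp_rot: [0.0, 0.87, 0.493, 0.0]
contact_force: [0.7, -0.4, -2.3]
grip_width: 0.0587
```

Call:
{"op": "play_rows", "data": {
  "moves": [0,0,0.05,0,0,0,40,0,0,0.1,0,0,0,40,0,0,0.1,0,0,0,40,0,0,0.1,0,0,0,40]
}}

```text
clock: 23.9
eef_pos: [0.5228, -0.2464, 0.0469]
tcp_rot: [0.0, 0.87, 0.493, 0.0]
contact_force: [-1.2, -0.2, -0.1]
grip_width: 0.0587
```

Call:
{"op": "play_rows", "data": {
  "moves": [0,0,0.05,0,0,0,40,0,0,0.05,0,0,0,40,0,0,0.05,0,0,0,40]
}}

```text
clock: 24.28
eef_pos: [0.5227, -0.2465, 0.0468]
tcp_rot: [0.0, 0.87, 0.493, 0.0]
contact_force: [-3.6, 1.7, 5.5]
grip_width: 0.059
```

```bash
python3 t9.py w20.png; for i in 1 2; do python3 -c "
from h import *; arm.grab_frame('wrist'); s=arm.state(); print(s['eef_pos'],s['contact_force'])"; done
```

```text
24.325 [ 0.496  0.407 -0.162  1.775  0.078  0.965 -0.237] pos [ 0.5227 -0.2465  0.0468] z dir [ 9.e-04 -5.e-04 -1.e+00] 0.05866100843319882 [-3.6  1.5  6.1]
tool-frame lid plane [ 0.0066  0.0088 -0.0306] res 0.0005429150933107751 23881 x [-0.0255  0.0262] y [-0.0268  0.0277]
lid normal world [0.0101 0.0017 0.9999]
[ 0.52277976 -0.24650573  0.04684997] [-3.22439595  0.65987681  5.97023735]
[ 0.52277255 -0.24647845  0.04682669] [-3.56900527  0.22076687  4.31925489]
```

The jar is on the floor with light contact of about 6 N. I'll open the fingers gently and back away straight up.

Call:
{"op": "play_rows", "data": {
  "moves": [0,0,0,0,0,0,71,0,0,0,0,0,0,74,0,0,0,0,0,0,80,0,0,0,0,0,0,90,0,0,0,0,0,0,100,0,0,0,0,0,0,100,0,0,0,0,0,0,100]
}}

```text
clock: 25.3
eef_pos: [0.5228, -0.2463, 0.0462]
tcp_rot: [0.0, 0.87, 0.493, 0.0]
contact_force: [-0.0, 0.2, -0.6]
grip_width: 0.0853
```

```bash
python3 t9.py w21.png
```

```text
25.35 [ 0.496  0.408 -0.162  1.775  0.078  0.964 -0.237] pos [ 0.5228 -0.2463  0.0462] z dir [ 8.e-04 -3.e-04 -1.e+00] 0.08520310970077505 [-0.3 -0.1  0.8]
tool-frame lid plane [ 0.0017  0.0013 -0.0309] res 0.0005400288899685561 23588 x [-0.0253  0.0254] y [-0.0271  0.0276]
lid normal world [0.0011 0.0011 1.    ]
```

View pics/w21.png

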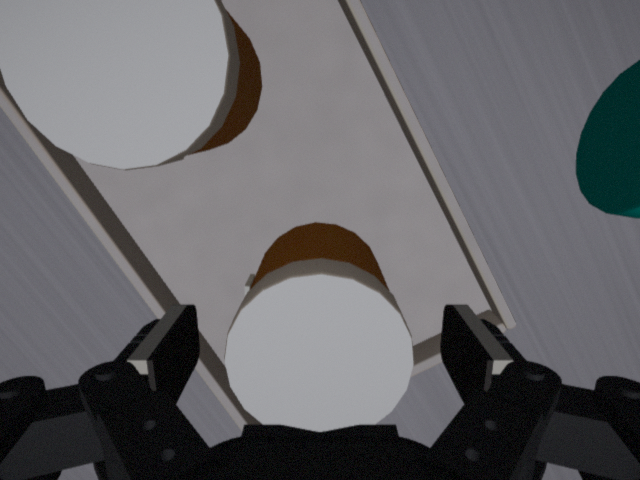

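Released, and the jar's lid normal now reads vertical. Backing away.

Call:
{"op": "play_rows", "data": {
  "moves": [0,0,-1,0,0,0,100,0,0,-3,0,0,0,100,0,0,-6,0,0,0,100,0,0,-11,0,0,0,100,0,0,-17,0,0,0,100,0,0,-22,0,0,0,100,-4,-6,-26,0,0,0,100,-8,-12,-26,0,0,0,100,-8,-12,-26,0,0,0,100]
}}

```text
clock: 26.48
eef_pos: [0.376, -0.2539, 0.3079]
tcp_rot: [0.002, 0.87, 0.492, 0.001]
contact_force: [0.2, 0.6, -0.4]
grip_width: 0.0859
```

```bash
python3 - <<'E'
from sim import *
F=pickle.load(open('F.pkl','rb'))
w=wrist('w22.png'); print(arm.state()['clock'],w['T'][:3,3].round(3),arm.state()['joint_velocities'].round(3))
for n in ('top','scene'):
    g=arm.grab_frame(n); save(g,n+'5.png'); P0=pickle.load(open(n+'.pkl','rb'))
    for name,lo,hi in [('blue',(105,150,60),(125,255,255)),('orange',(3,180,120),(14,255,255)),('turq',(78,120,60),(95,255,255))]:
        for ff,tag in ((P0,'before'),(g,'after')):
            k=hsvm(ff,lo,hi).astype(np.uint8); nn,lab,st,ce=cv2.connectedComponentsWithStats(k); print(n,name,tag,sorted([ce[i].round(1).tolist() for i in range(1,nn) if st[i,4]>15]))
    for l in ('done_mid','jar_mid','spoon_grip','tall_mid'): print(l,[(np.round(d['point'],3).tolist(),round(d['p'],2)) for d in arm.recognise(l,g)])
    d=cv2.absdiff(P0['color'],g['color']).max(2); cv2.imwrite(f'pics/{n}_diff.png',d*2)
E
```

```text
26.525 [ 0.376 -0.254  0.308] [-0.022  0.065 -0.02  -0.062  0.008 -0.023 -0.055]
top blue before [[227.4, 248.0], [251.5, 261.4]]
top blue after [[227.4, 248.0], [251.5, 261.4]]
top orange before [[251.4, 276.3]]
top orange after [[251.2, 276.4]]
top turq before [[190.9, 264.6], [202.9, 192.6], [254.7, 319.3], [448.2, 177.3]]
top turq after [[191.0, 264.6], [202.8, 192.6], [254.6, 319.3], [448.1, 177.3]]
done_mid [([0.518, -0.143, 0.078], 0.57)]
jar_mid [([0.501, 0.306, 0.051], 0.86), ([0.521, -0.246, 0.08], 0.81), ([0.376, 0.166, 0.054], 0.75), ([0.664, 0.278, 0.055], 0.73), ([0.683, -0.269, 0.053], 0.72), ([0.675, 0.101, 0.125], 0.44), ([0.599, 0.144, 0.148], 0.29)]
spoon_grip [([0.406, -0.014, 0.013], 0.64), ([0.517, -0.245, 0.076], 0.47)]
tall_mid [([0.726, -0.115, 0.109], 0.85)]
scene blue before [[378.7, 223.2], [408.2, 219.5]]
scene blue after [[378.7, 223.4], [408.2, 219.5]]
scene orange before [[368.9, 216.0]]
scene orange after [[368.8, 216.0]]
scene turq before [[232.9, 435.5], [341.5, 201.5], [429.8, 210.4], [473.1, 266.6]]
scene turq after [[232.9, 435.6], [341.7, 201.5], [429.7, 210.4], [473.0, 266.7]]
done_mid [([0.534, -0.146, 0.081], 0.84)]
jar_mid [([0.386, 0.164, 0.053], 0.95), ([0.692, -0.276, 0.052], 0.92), ([0.677, 0.269, 0.051], 0.79), ([0.516, 0.3, 0.046], 0.58)]
spoon_grip [([0.411, -0.029, 0.01], 0.74)]
tall_mid [([0.743, -0.125, 0.104], 0.84)]
```

View pics/scene5.png

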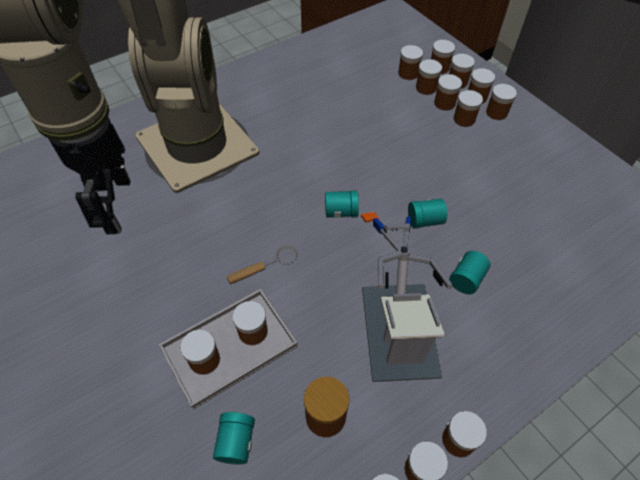

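View pics/top5.png

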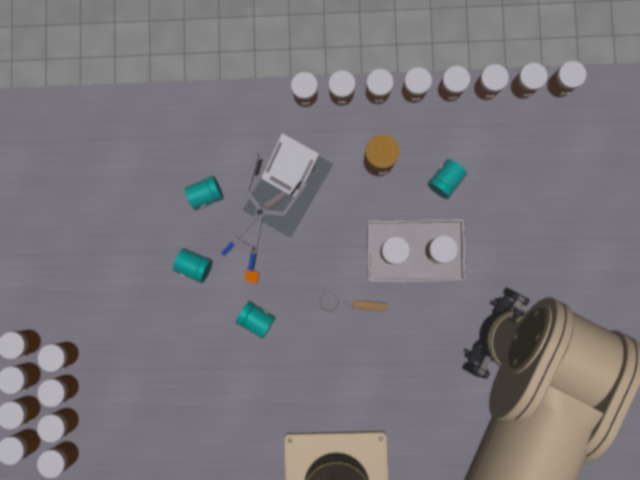

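The jar stands upright in the tray's free half: (199,350) in scene, (443,249) in top. The handles are back at their open pixels and everything else is unmoved. Handing in.

```bash
python3 -c "
from rig import arm; print(arm.state()['clock']); print(arm.job_done())"
```

```text
27.025
the job is handed in; nothing more can be done
None
```

The job is done and handed in at 27.0 s of the 67 s allowed. `job_done` gives no verdict, so what follows rests on my own measurements.

- **Squeeze and hold:** I squeezed the handles to their stop with 30 N and let go. The grips then measured 25.4 mm apart against 24 mm for the last tooth, and the jaws were on the lid. The clamp held by itself for about 3 s.
- **Release:** I pushed the orange tab about 13 mm square to the handle plane. The left handle sprang open at once, and the right one opened when I lifted off. Both are back at their original open positions in the camera images.
- **Placing the jar:** I gripped the jar by its lid with 40 N, lifted it straight out and turned it upright. I set it down with about 6–8 N of contact. It now stands within about 2 mm of the middle of the tray's free half, with its lid level to about 0.1°.
- **Rest of the scene:** The turquoise jars are within about 0.2 pixel of where they started. The finished jar, tall jar and spoon show no movement beyond the few-mm detection scatter. The gripper is clear and touching nothing.

**What disagreed:**
- My first approach to the clamp ran into arm joint limits above the handles, with no contact. I re-routed the arm and lost about 3 s.
- While fully squeezed, the grips read 18.5 mm apart instead of the 21 mm given for the stop. I took that as give in the clamp and camera error.
- The recogniser's point for the finished jar differed between the two cameras by about 16 mm (they see different sides of it), so I measured the tray and jars from depth images instead.

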